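Sieve the small nuts out of a mixed lot of drum hardware

ROBOT

A 6-joint arm with a two-finger parallel gripper is mounted at the origin on the work surface. World frame = base frame: x ahead of the robot, y to its left, z up, the work surface at z = 0. Lengths are in mm, angles in rad, forces in N, time in s.
With the tool pointing down it reaches from about 400 to 925 mm from the base axis. Payload 12.5 kg.
Tool frame: the origin (TCP) lies on the mounting face of the last link; the fingertips stand 190 mm ahead of it and the grasp point (between the pads) lies 171 mm ahead of it (env.grasp_offset is the distance from the TCP to the grasp point, in mm); z points along the fingers, y is the direction in which the jaws open and shut (so a half turn about z gives the same grasp; the last joint's range is limited). The gripper opens to 95 mm and grips with 3 to 60 N. Pads are 20 mm wide; open, the fingers measure 119 mm over their backs; the gripper's body (75 mm by 180 mm) begins 59 mm behind the grasp point.
Start: joints at [1.228, 0.491, 1.559, -0, 1.092, -0.106], TCP at [146.596, 607.564, 404.761] pointing down, gripper open.
Joint ranges: [-3.1, 3.1], [-0.84, 2.19], [0.05, 2.79], [-1.13, 4.28], [0.06, 2.93], [-2.69, 2.69]. Speed limits (rad/s): [2.22, 2.22, 2.79, 3.14, 3.14, 3.14].

INTERFACE

Orientations are given as [roll, pitch, yaw] about the fixed x, y, z axes, in that order (R = Rz(yaw) Ry(pitch) Rx(roll)).
In Python, from cell import env, viewer gives the robot as it stands.
- The arm moves only by the tool play_rows, never from a script. Its argument "increments" is a list of rows, each an object of numbers: "dx", "dy", "dz": the shift along the tool's x, y, z in mm; "rx", "ry", "rz": the turn, a rotation vector about the tool's x, y, z in units of 6 degrees (1.0 is 6 degrees). A call has 1 to 8 rows; each row is the pose to reach, as a shift and turn from the pose measured when the call began, along the tool's axes at that moment; what a row does not reach only later rows make up. A row lasts 1/12 s, in which the tool goes at most 41.7 mm and 7.16 degrees, less where a joint would pass 70% of its speed; a pose out of reach is approached as far as the arm can. A call with a gripper value outside its range is refused whole. "fingers" is the opening, from 0 (shut) to 1 (fully open), set as the call begins (left out, the last holds). The fingers move at their own pace and stop on an object; the grip force is fixed at half the most. Time passes only in rows, so rows that repeat a pose let the fingers close. It gives the time, the measured TCP pose, the force and the opening at its end, in the units of the state.
- env.state(): the state, without advancing time (a new reading comes with each control period).
- viewer.read_camera(name): name is "scene" or "top"; returns a dict with "image" (384x512x3 uint8, red, green, blue), "fx", "fy", "cx", "cy" (pixels), "rvec" (rotation vector, rad) and "tvec" (3), from world to camera coordinates, as OpenCV has them. Camera axes: x right, y down, z forward; pixel columns grow to the right and rows downward; lengths in mm; the calibration is good to about 2 mm. A picture is of the moment at which its call begins. There is no depth.
- env.job_done(): hands the job in, once; it reports no verdict.
The state is a dict: "t": time; "joints": joint angles; "qvel": joint speeds; "tau": joint torques, N m; "eef_pos": TCP position; "tcp_rot": TCP orientation; "ft_force": force on the tool from outside, world axes, zero at the start; "moment": the same for the moment, N m; "opening": opening from 0.0 (shut) to 1.0 (fully open).
Only numpy, scipy, OpenCV 4.12 (cv2) and the standard library are available. Lean on these libraries where they do the work, as an engineer would, in place of code of your own. Each camera call takes 0.05 s, during which the arm holds its last target.

TASK

Carry the loaded sieve by its handle, level and gently, onto the runners of the sorting box and shake it side to side along them, keeping it down on the runners without pressing hard, until all four small brass nuts have dropped into the box and only the three large nuts are left in the sieve. Then slide the sieve along the runners, home against the bumper with a light but definite push, never ramming it, and leave it standing there; do not disturb the other things on the table.

Things in the scene. Friction and masses are not known exactly. Their poses are not given: they have to be found in the camera images.
- sieve: loaded wooden hand sieve, loose, about 0.45 kg empty: square frame 162 x 162 mm outside, 48 mm high, walls 6 mm, open top, mesh floor. Origin: centre of its underside, z up, level on the table at the start. On each x side a dark cleat sticks out to 97 mm from the centre, 162 mm long in y, underside 25 mm above the origin: the cleats rest on the box's runners and slide along y
- mesh (a point): centre of the sieve's mesh, 5 mm above its origin. 4 mm wires every 25 mm both ways (at x and y = 0, +-25, +-50 mm), openings 21 mm. At the start nuts lie flat over wire crossings and stay there while the sieve is carried smoothly and level; sideways shaking (about +-20 mm, 2 or more full swings a second) slides the oily nuts off
- handle (a point): middle of the sieve's bridge handle, 92 mm straight above the sieve's origin, axes as the sieve's: wooden bar along x, 142 mm clear between the uprights at its ends, 16 mm wide in y, 24 mm tall (12 mm above and below this point). The gripping point
- box: sorting box, fixed: plywood, white floor (top 6 mm up), open top, 192 mm in x, 324 mm in y. Origin: centre of its underside, z up. The two long walls (along y, 84 to 96 mm from the centre line) carry steel strips bedded on foam rubber, tops at 70 mm: the runners (the two give 1 mm per 16 N in all). End walls 64 mm high, inner faces at y = +-150 mm. Lightly built: never over 25 N from the sieve (weight, rubbing and bumps together)
- seat (a point): fixed on the box, 45 mm above its origin, axes as the box's: the sieve's origin is at this height when the cleats lie on the runners, with the frame hanging between the long walls with 3 mm play on each side in x. Along y its centre may slide from -69 mm to the bumper
- stop: steel plate, 60 mm wide, 104 mm high, outside the box's +y end wall, fixed; origin at box x 0, y +162 mm, z 0, axes as the box's. It carries, 86 mm up, a bumper screw along y with an orange rubber tip, 22 mm across, towards the sieve. How far in it is screwed varies and is not measured: the sieve touches it with its centre at between +37 and +59 mm in the box's y. Feel for it; the rubber tip gives 1 mm per 8 N
- small1: small brass square nut, 15 x 15 mm, 7 mm thick, about 11 g. Origin at the middle of one face (the underside at the start)
- small2: small brass square nut, 15 x 15 mm, 7 mm thick, about 11 g. Origin at the middle of one face (the underside at the start)
- small3: small brass square nut, 15 x 15 mm, 7 mm thick, about 11 g. Origin at the middle of one face (the underside at the start)
- small4: small brass square nut, 15 x 15 mm, 7 mm thick, about 11 g. Origin at the middle of one face (the underside at the start)
- large1: large silver-grey square nut, 30 x 30 mm, 14 mm thick, about 70 g, too big for the mesh. Origin at the middle of one face (the underside at the start)
- large2: large silver-grey square nut, 30 x 30 mm, 14 mm thick, about 70 g, too big for the mesh. Origin at the middle of one face (the underside at the start)
- large3: large silver-grey square nut, 30 x 30 mm, 14 mm thick, about 70 g, too big for the mesh. Origin at the middle of one face (the underside at the start)
- tape: bystander, loose: red roll of tape lying flat, 92 mm across, 24 mm high; origin under its centre
- jar: bystander, loose: amber glass jar with brass lid, 68 mm across, 90 mm high; origin under its centre
- screwdriver: bystander, loose: blue-handled screwdriver, 200 mm long, lying along its x, origin under its middle
- brush: bystander, loose: brush, 200 mm long, lying along its x, origin under its middle
- mallet: bystander, loose: carver's wooden mallet lying along its x, about 250 mm long, 72 mm high, head to +x; origin under the head's handle end
- can: bystander, loose: steel can with paper label, 70 mm across, 100 mm high; origin under its centre

How it is judged:
By the outcome, as a careful person would: the job done as asked, in the order asked, and still so for the second after the job is handed in, with the robot touching nothing.
It also fails if it takes over 67 s, if anything falls off the work surface, if the arm or the gripper's body presses on something with over 40 N, if the wrist force passes 120 N, or if a joint passes its speed limit or range.

## Working session

There is one attempt and no reset: what is moved stays moved. The work goes in short steps, Python scripts to look and compute and a tool call to move; the robot and the scene stay as the last step left them, time stands still between calls to the robot, and variables do not carry over. Pictures are saved under pics/ and viewed, and the job is handed in when it is done.

Besides the shell and the picture viewer there is one more tool, called after "Call:" by a JSON object that holds its "method" and its "body", one argument or row to a line. play_rows: Moves the arm, as the interface text tells. Its arguments: {"type":"object","properties":{"increments":{"type":"array","items":{"type":"object","properties":{"dx":{"type":"number"},"dy":{"type":"number"},"dz":{"type":"number"},"rx":{"type":"number"},"ry":{"type":"number"},"rz":{"type":"number"}}}},"fingers":{"type":"number"}},"required":["increments"]}

```bash
mkdir -p pics; ls
python3 - <<'E'
from cell import env, viewer
import cv2
print(env.state())
for n in("scene","top"):
    c=viewer.read_camera(n); cv2.imwrite(f"pics/{n}0.png",cv2.resize(c["image"][:,:,::-1],None,fx=1.5,fy=1.5))
    print(n,{k:c[k] for k in c if k!="image"})
E
```

```text
pics
{'t': 0.0, 'joints': array([ 1.22842005e+00,  4.91534415e-01,  1.55945132e+00, -2.54772612e-05,
        1.09169736e+00, -1.05584181e-01]), 'qvel': array([ 5.97542291e-04, -7.49776507e-04,  1.03974354e-03, -2.82293741e-05,
       -6.57993640e-04, -1.47759250e-03]), 'tau': array([-3.79667063e-04, -6.12640429e+01, -2.58184755e+01,  6.91780611e-02,
        4.82597400e-02, -1.01896030e-04]), 'eef_pos': array([146.57292946, 607.53019366, 404.17661182]), 'tcp_rot': array([-3.14050590e+00, -9.24498043e-05,  2.90481226e+00]), 'ft_force': array([0.83692946, 0.67276275, 0.58393356]), 'moment': array([-0.00926518, -0.02628577, -0.02150983]), 'opening': 0.9970738256850293}
scene {'fx': 472.6216124678027, 'fy': 472.6216124678027, 'cx': 257.00752270658535, 'cy': 189.33889964740192, 'rvec': array([ 2.23677476,  1.1084032 , -0.37890707]), 'tvec': array([-357.07798602, -305.50745511, 2153.05589434])}
top {'fx': 408.76207762579554, 'fy': 408.76207762579554, 'cx': 255.93895863491332, 'cy': 195.57082062759386, 'rvec': array([ 2.13555774, -2.1778518 ,  0.09512138]), 'tvec': array([   9.61448365,  587.33251771, 1379.13856643])}
```

View pics/scene0.png

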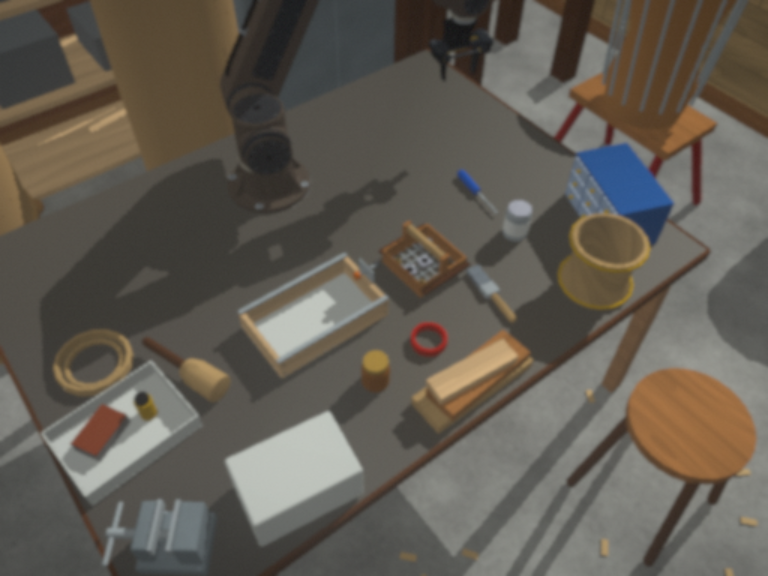

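View pics/top0.png

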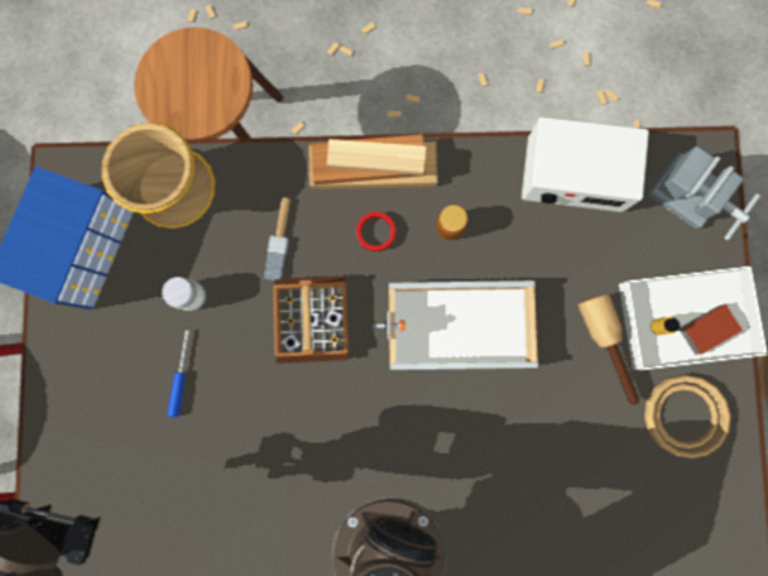

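Top view: the sieve is at about (310,320) and the box at about (462,325). The stop is on the left, so box +y is roughly world +y. I'll zoom in next.

```bash
cat > h.py <<'E'
import numpy as np, cv2
def cam(c):
    R,_=cv2.Rodrigues(np.array(c["rvec"])); return R,np.array(c["tvec"])
def ray(c,u,v,z):
    R,t=cam(c); d=R.T@np.array([(u-c["cx"])/c["fx"],(v-c["cy"])/c["fy"],1.]); o=-R.T@t
    s=(z-o[2])/d[2]; return o+s*d
def proj(c,p):
    R,t=cam(c); q=R@np.array(p,float)+t; return c["cx"]+c["fx"]*q[0]/q[2],c["cy"]+c["fy"]*q[1]/q[2]
E
python3 - <<'E'
from cell import env, viewer
import cv2
c=viewer.read_camera("top"); cv2.imwrite("pics/topraw.png",c["image"][:,:,::-1])
im=c["image"][170:260,170:370,::-1]
cv2.imwrite("pics/z1.png",cv2.resize(im,None,fx=4,fy=4,interpolation=cv2.INTER_CUBIC))
s=viewer.read_camera("scene"); im=s["image"][135:260,150:325,::-1]
cv2.imwrite("pics/z2.png",cv2.resize(im,None,fx=4,fy=4,interpolation=cv2.INTER_CUBIC))
E
```

```text
(no output)
```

View pics/z1.png

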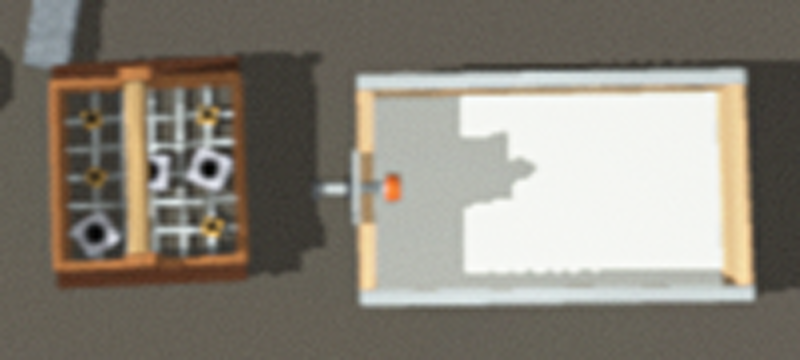

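View pics/z2.png

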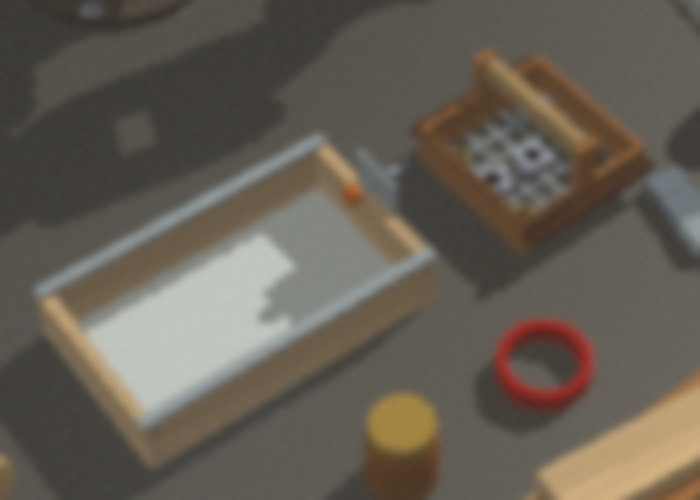

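Run:
```python
from cell import env, viewer
from h import *
c=viewer.read_camera("top"); im=cv2.resize(c["image"],None,fx=4,fy=4,interpolation=cv2.INTER_CUBIC)
hsv=cv2.cvtColor(im,cv2.COLOR_RGB2HSV)
b=lambda x:(x+.5)/4-.5
R,t=cam(c); print("cam",-R.T@t)
def rects(mask,roi,z,name,amin=150,n=4):
    x0,y0,x1,y1=[4*k for k in roi]
    m=np.zeros_like(mask); m[y0:y1,x0:x1]=mask[y0:y1,x0:x1]
    cs,_=cv2.findContours(m,cv2.RETR_EXTERNAL,cv2.CHAIN_APPROX_NONE)
    for k in sorted(cs,key=cv2.contourArea)[::-1][:n]:
        if cv2.contourArea(k)<amin: continue
        p=np.array([ray(c,b(u),b(v),z)[:2] for u,v in k[:,0]],np.float32)
        r=cv2.minAreaRect(p); print(name,np.round(r[0],1),np.round(r[1],1),round(r[2],2), "px",np.round(k[:,0].mean(0)/4,1))
# samples
for (u,v) in [(550,76),(550,298),(392,187),(135,170),(60,170),(145,75),(145,275)]:
    print((u,v),im[v+680,u+680],hsv[v+680,u+680])
strip=((hsv[...,0]>85)&(hsv[...,0]<125)&(hsv[...,2]>130)&(hsv[...,1]>12)).astype(np.uint8)
rects(strip,(255,180,365,196),70,"strip-far"); rects(strip,(255,236,365,250),70,"strip-near")
org=((hsv[...,0]<14)&(hsv[...,1]>150)&(hsv[...,2]>170)).astype(np.uint8)
rects(org,(260,205,285,230),86,"tip",50)
bar=((hsv[...,0]>10)&(hsv[...,0]<25)&(hsv[...,2]>165)).astype(np.uint8)
rects(bar,(195,180,215,245),104,"bar")
wood=((hsv[...,0]<20)&(hsv[...,1]>100)).astype(np.uint8)
rects(wood,(175,180,240,250),48,"frame")
```

```text
cam [ 435.56804964  -27.92351168 1434.07665824]
(550, 76) [217 227 228] [ 93  12 228]
(550, 298) [215 224 223] [ 87  10 224]
(392, 187) [249 136  56] [ 12 198 249]
(135, 170) [230 193 132] [ 19 109 230]
(60, 170) [134  87  51] [ 13 158 134]
(145, 75) [187 123  74] [ 13 154 187]
(145, 275) [82 49 32] [ 10 155  82]
strip-far [ 600.6 -293.5] [ 8.6 54.1] 0.86 px [343.4 189.2]
strip-far [ 601.2 -246.2] [39.3  7.6] 88.79 px [329.  189.1]
tip [511.  -40.9] [18.3  9. ] 2.59 px [268.2 217. ]
bar [531.1 176.6] [ 43.2 162. ] 89.86 px [202.8 212.4]
frame [531.6 166.8] [192.  168.8] 1.38 px [207.2 213.1]
```

Run:
```python
from cell import env, viewer
from h import *
c=viewer.read_camera("top"); im=cv2.resize(c["image"],None,fx=4,fy=4,interpolation=cv2.INTER_CUBIC).astype(int)
b=lambda x:(x+.5)/4-.5
def W(u,v,z): return ray(c,b(u+680),b(v+680),z)
# strips: column-wise outer & inner edges
mx=im.max(2); mn=im.min(2)
st=(mn>165)&(mx-mn<26)
for nm,(r0,r1) in dict(far=(60,98),near=(282,315)).items():
    P=[]
    for u in range(390,720,6):
        v=np.nonzero(st[680+r0:680+r1,680+u])[0]
        if len(v) : P.append((u,r0+v.min(),r0+v.max()))
    P=np.array(P)
    print(nm,P[::12].tolist())
    mid=np.array([W(u,(a+d)/2,70) for u,a,d in P])
    k=np.polyfit(mid[:,1],mid[:,0],1); print("x=%.2f at y=-180, slope %.4f"%(np.polyval(k,-180),k[0]), "width",np.median([W(u,a,70)[0]-W(u,d,70)[0] for u,a,d in P]))
    vm=int(np.median((P[:,1]+P[:,2])/2))
    for v in (vm-2,vm,vm+2):
        cols=np.nonzero(mn[680+v,680+330:680+780]>140)[0]+330
        print(" ends y",W(cols.min(),v,70)[:2],W(cols.max(),v,70)[:2])
# bar: x range of v, edges in u at z=104
for v in range(90,256,20):
    row=im[680+v,680+110:680+165]; g=np.nonzero((row[:,0]>150)&(row[:,0]-row[:,2]>55))[0]+110
    if len(g): print(v,g.min(),g.max(),W(g.min(),v,104)[:2].round(1),W(g.max(),v,104)[:2].round(1))
```

```text
far [[390, 75, 88], [462, 74, 97], [534, 72, 97], [606, 72, 97], [678, 72, 97]]
x=596.20 at y=-180, slope 0.0291 width 20.24458352814827
 ends y [601.48219251 -11.98490927] [ 594.66854937 -336.41439277]
 ends y [599.78977342 -11.95239499] [ 593.00274964 -335.50740895]
 ends y [598.09780149 -11.9198893 ] [ 591.35477514 -333.76873405]
near [[390, 282, 304], [462, 282, 304], [534, 282, 302], [606, 282, 301], [678, 282, 300]]
x=423.15 at y=-180, slope 0.0109 width 16.42226045932682
 ends y [427.77278475 -11.96432465] [ 421.81356708 -336.10516958]
 ends y [426.1412434  -11.10351892] [ 420.16055765 -336.85186126]
 ends y [424.49489323 -11.0715656 ] [ 418.52306216 -336.77782456]
90 124 143 [594.7 178.3] [594.4 162.6]
110 125 143 [578.2 177.5] [577.9 162.7]
130 126 143 [561.7 176.8] [561.4 162.8]
150 126 144 [545.3 176.8] [545.  162.1]
170 128 145 [528.9 175.3] [528.6 161.3]
190 128 146 [512.5 175.3] [512.2 160.6]
210 128 146 [496.2 175.4] [495.9 160.7]
230 129 146 [479.9 174.7] [479.7 160.8]
250 128 149 [463.7 175.5] [463.4 158.4]
```

Run:
```python
from cell import env, viewer
from h import *
def meas(nm):
    c=viewer.read_camera(nm); g=cv2.cvtColor(c["image"],cv2.COLOR_RGB2GRAY).astype(float)
    return c,g
def edge(c,g,u0,v0,u1,v1,th):
    # first crossing along segment with subpixel
    n=200; us=np.linspace(u0,u1,n).astype(np.float32); vs=np.linspace(v0,v1,n).astype(np.float32)
    s=cv2.remap(g.astype(np.float32),us[None],vs[None],cv2.INTER_LINEAR)[0]
    i=np.nonzero(s>th)[0]
    return (us[i[0]],vs[i[0]]) if len(i) else None
c,g=meas("top")
L={}
for nm,(va,vb) in dict(far=(182,195),near=(253,240)).items():
    P=np.array([ray(c,*edge(c,g,u,va,u,vb,150 if nm=="far" else 145),70) for u in range(264,354,2)])
    k=np.polyfit(P[:,1],P[:,0],1); r=P[:,0]-np.polyval(k,P[:,1]); L[nm]=k
    print(nm,"x=%.2f @y=-174 slope %.4f rms %.2f"%(np.polyval(k,-174),k[0],r.std()))
k=(L["far"]+L["near"])/2; print("centre x @-174",np.polyval(k,-174),"width",np.polyval(L["far"],-174)-np.polyval(L["near"],-174),"slope",k[0])
# handle bar edges, subpixel at half-level using G channel
G=c["image"][:,:,0].astype(np.float32)
Lp=[];Rp=[]
for v in np.arange(194,232,2):
    us=np.linspace(196,212,321).astype(np.float32); s=cv2.remap(G,us[None],np.full((1,321),v,np.float32),cv2.INTER_LINEAR)[0]
    B=cv2.remap(c["image"][:,:,2].astype(np.float32),us[None],np.full((1,321),v,np.float32),cv2.INTER_LINEAR)[0]
    i=np.nonzero((s-B)>45)[0]
    i=i[(us[i]>199)&(us[i]<209)]
    Lp.append(ray(c,us[i[0]],v,104));Rp.append(ray(c,us[i[-1]],v,104))
Lp=np.array(Lp);Rp=np.array(Rp); M=(Lp+Rp)/2
k=np.polyfit(M[:,0],M[:,1],1); print("bar y=%.2f @x=530 slope %.4f width %.1f"%(np.polyval(k,530),k[0],np.median(Lp[:,1]-Rp[:,1])), np.std(M[:,1]-np.polyval(k,M[:,0])))
```

```text
far x=606.70 @y=-174 slope 0.0086 rms 0.38
near x=413.64 @y=-174 slope 0.0048 rms 0.26
centre x @-174 510.1669373427727 width 193.06272850380964 slope 0.006675385562933393
bar y=168.47 @x=530 slope 0.0260 width 16.9 0.3108680304345068
```

```bash
cat >> h.py <<'E'
from scipy.spatial.transform import Rotation as Ro
def rel(s,p,yaw=None):
    R=Ro.from_euler('xyz',s["tcp_rot"]); d=R.inv().apply(np.array(p)-s["eef_pos"])
    r=np.zeros(3)
    if yaw is not None:
        r=np.degrees((R.inv()*Ro.from_euler('xyz',[np.pi,0,yaw])).as_rotvec())/6
    return d.round(2),r.round(3)
E
python3 - <<'E'
from cell import env
from h import *
s=env.state(); print(rel(s,[531,168.5,400],np.pi+0.026))
E
```

```text
(array([-476.69, -336.61,    4.67]), array([-3.00e-03, -1.00e-03, -2.51e+00]))
```

Call:
{"method": "play_rows", "body": {
  "increments": [
    {"dx":-20,"dy":-14,"rz":-0.2},
    {"dx":-54,"dy":-38,"rz":-0.5},
    {"dx":-88,"dy":-62,"rz":-0.8},
    {"dx":-122,"dy":-86,"rz":-1.2},
    {"dx":-156,"dy":-110,"rz":-1.6},
    {"dx":-190,"dy":-134,"rz":-2.0},
    {"dx":-215,"dy":-152,"rz":-2.4},
    {"dx":-230,"dy":-162,"rz":-2.51}
  ],
  "fingers": 1
}}

```text
invalid input
```

Run:
```python
from cell import env
from h import *
s=env.state(); print(s["t"],s["eef_pos"],s["tcp_rot"],s["qvel"].round(3),rel(s,[531,168.5,350],np.pi+0.026))
```

```text
0.35 [146.585455   607.55639896 404.59215737] [-3.14130809e+00 -4.62785768e-05  2.90476856e+00] [-0.    -0.001  0.001  0.    -0.     0.001] (array([-476.7 , -336.6 ,   54.67]), array([-3.00e-03, -1.00e-03, -2.51e+00]))
```

Call:
{"method": "play_rows", "body": {
  "increments": [
    {"dx":-20,"dy":-14,"dz":0,"rx":0,"ry":0,"rz":-0.2},
    {"dx":-54,"dy":-38,"dz":0,"rx":0,"ry":0,"rz":-0.5},
    {"dx":-88,"dy":-62,"dz":0,"rx":0,"ry":0,"rz":-0.8},
    {"dx":-122,"dy":-86,"dz":0,"rx":0,"ry":0,"rz":-1.2},
    {"dx":-156,"dy":-110,"dz":0,"rx":0,"ry":0,"rz":-1.6},
    {"dx":-190,"dy":-134,"dz":0,"rx":0,"ry":0,"rz":-2.0},
    {"dx":-215,"dy":-152,"dz":0,"rx":0,"ry":0,"rz":-2.4},
    {"dx":-230,"dy":-162,"dz":0,"rx":0,"ry":0,"rz":-2.51}
  ]
}}

```text
t: 1.02
eef_pos: [333.8, 393.8, 404.8]
tcp_rot: [-3.141, 0.0, -3.115]
ft_force: [-0.4, 1.0, 0.5]
opening: 0.997
```

Run:
```python
from cell import env
from h import *
s=env.state(); print(s["t"],s["eef_pos"],s["tcp_rot"],s["qvel"].round(3),rel(s,[531,168.5,350],np.pi+0.026))
```

```text
1.0167 [333.78284301 393.75174942 404.81562985] [-3.14120315e+00  2.18226791e-04 -3.11490385e+00] [-0.382 -0.035  0.052  0.008 -0.021 -0.47 ] (array([-191.12, -230.41,   54.95]), array([-0.004,  0.002,  0.007]))
```

Call:
{"method": "play_rows", "body": {
  "increments": [
    {"dx":-20,"dy":-24,"dz":0,"rx":0,"ry":0,"rz":0},
    {"dx":-46,"dy":-55,"dz":0,"rx":0,"ry":0,"rz":0},
    {"dx":-72,"dy":-87,"dz":0,"rx":0,"ry":0,"rz":0},
    {"dx":-98,"dy":-118,"dz":0,"rx":0,"ry":0,"rz":0},
    {"dx":-124,"dy":-150,"dz":0,"rx":0,"ry":0,"rz":0},
    {"dx":-150,"dy":-181,"dz":0,"rx":0,"ry":0,"rz":0},
    {"dx":-174,"dy":-210,"dz":0,"rx":0,"ry":0,"rz":0},
    {"dx":-191,"dy":-230,"dz":0,"rx":0,"ry":0,"rz":0}
  ]
}}

```text
t: 1.68
eef_pos: [532.5, 166.3, 405.0]
tcp_rot: [-3.141, 0.001, -3.116]
ft_force: [-1.1, 0.4, -0.9]
opening: 1.002
```

Run:
```python
from cell import env
from h import *
s=env.state(); print(s["t"],s["eef_pos"],s["tcp_rot"],s["qvel"].round(3),rel(s,[531,168.5,263],np.pi+0.026))
```

```text
1.6833 [532.54434782 166.3166641  405.00573695] [-3.14105077e+00  8.27260871e-04 -3.11648346e+00] [-0.468  0.17  -0.282  0.008  0.118 -0.464] (array([  1.61,   2.3 , 142.  ]), array([-0.005,  0.008, -0.009]))
```

Descend part-way and then check.

Call:
{"method": "play_rows", "body": {
  "increments": [
    {"dx":1.6,"dy":2.3,"dz":8,"rx":0,"ry":0,"rz":0},
    {"dx":1.6,"dy":2.3,"dz":24,"rx":0,"ry":0,"rz":0},
    {"dx":1.6,"dy":2.3,"dz":44,"rx":0,"ry":0,"rz":0},
    {"dx":1.6,"dy":2.3,"dz":60,"rx":0,"ry":0,"rz":0},
    {"dx":1.6,"dy":2.3,"dz":72,"rx":0,"ry":0,"rz":0},
    {"dx":1.6,"dy":2.3,"dz":80,"rx":0,"ry":0,"rz":0},
    {"dx":1.6,"dy":2.3,"dz":80,"rx":0,"ry":0,"rz":0},
    {"dx":1.6,"dy":2.3,"dz":80,"rx":0,"ry":0,"rz":0}
  ]
}}

```text
t: 2.35
eef_pos: [530.9, 168.8, 325.1]
tcp_rot: [-3.141, 0.0, -3.116]
ft_force: [0.6, 0.4, -0.2]
opening: 1.003
```

Run:
```python
from cell import env, viewer
from h import *
for n,(a,b,c_,d) in dict(top=(170,140,270,280),scene=(200,70,330,210)).items():
    c=viewer.read_camera(n); im=c["image"][b:d,a:c_,::-1]
    cv2.imwrite(f"pics/g_{n}.png",cv2.resize(im,None,fx=4,fy=4,interpolation=cv2.INTER_CUBIC))
s=env.state(); print(s["t"],s["eef_pos"],s["tcp_rot"],s["qvel"].round(3),rel(s,[531,168.5,263],np.pi+0.026),s["ft_force"])
```

```text
2.45 [531.03403298 168.74420531 325.75635541] [-3.14124796e+00  1.94989724e-03 -3.11623843e+00] [-0.002 -0.005 -0.     0.001 -0.002 -0.001] (array([ 0.16, -0.22, 62.76]), array([-0.003,  0.019, -0.006])) [-0.12144449 -0.68488012  0.27463161]
```

View pics/g_scene.png

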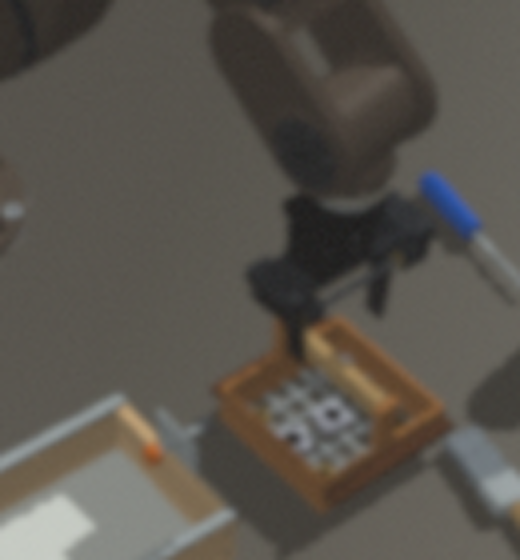

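Call:
{"method": "play_rows", "body": {
  "increments": [
    {"dx":0,"dy":-0.2,"dz":8,"rx":0,"ry":0.01,"rz":0},
    {"dx":0,"dy":-0.2,"dz":22,"rx":0,"ry":0.01,"rz":0},
    {"dx":0,"dy":-0.2,"dz":36,"rx":0,"ry":0.01,"rz":0},
    {"dx":0,"dy":-0.2,"dz":48,"rx":0,"ry":0.01,"rz":0},
    {"dx":0,"dy":-0.2,"dz":56,"rx":0,"ry":0.01,"rz":0},
    {"dx":0,"dy":-0.2,"dz":61,"rx":0,"ry":0.02,"rz":0},
    {"dx":0,"dy":-0.2,"dz":63,"rx":0,"ry":0.02,"rz":0},
    {"dx":0,"dy":-0.2,"dz":63,"rx":0,"ry":0.02,"rz":0}
  ]
}}

```text
t: 3.12
eef_pos: [531.2, 168.5, 262.7]
tcp_rot: [-3.141, -0.0, -3.116]
ft_force: [0.8, 0.0, 0.7]
opening: 0.997
```

Run:
```python
from cell import env, viewer
from h import *
for n,(a,b,c_,d) in dict(top=(170,140,270,280),scene=(200,70,330,210)).items():
    c=viewer.read_camera(n); im=c["image"][b:d,a:c_,::-1]
    cv2.imwrite(f"pics/g2_{n}.png",cv2.resize(im,None,fx=4,fy=4,interpolation=cv2.INTER_CUBIC))
s=env.state(); print(s["t"],s["eef_pos"],s["tcp_rot"],s["qvel"].round(3),rel(s,[531,168.5,263],np.pi+0.026),s["ft_force"])
```

```text
3.2167 [531.28576938 168.54785437 263.21821936] [-3.14138834e+00  5.77626958e-04 -3.11628862e+00] [-0.001 -0.005 -0.001  0.001 -0.003 -0.001] (array([ 0.29, -0.04,  0.22]), array([-0.002,  0.006, -0.007])) [1.35896269 0.21965984 0.68540903]
```

View pics/g2_scene.png

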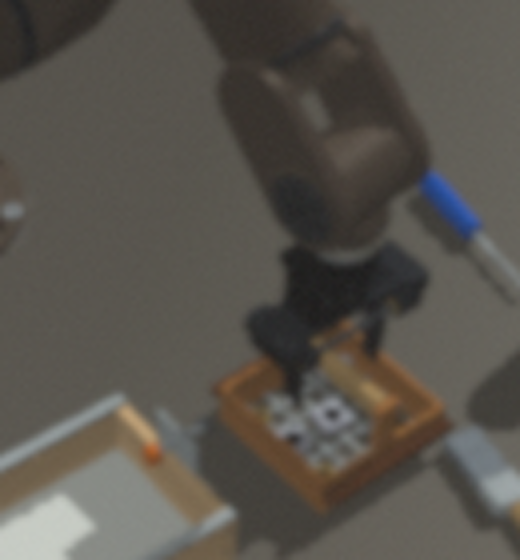

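Call:
{"method": "play_rows", "body": {
  "increments": [
    {"dx":0,"dy":0,"dz":0,"rx":0,"ry":0,"rz":0},
    {"dx":0,"dy":0,"dz":0,"rx":0,"ry":0,"rz":0},
    {"dx":0,"dy":0,"dz":0,"rx":0,"ry":0,"rz":0},
    {"dx":0,"dy":0,"dz":0,"rx":0,"ry":0,"rz":0},
    {"dx":0,"dy":0,"dz":0,"rx":0,"ry":0,"rz":0},
    {"dx":0,"dy":0,"dz":0,"rx":0,"ry":0,"rz":0}
  ],
  "fingers": 0.25
}}

```text
t: 3.72
eef_pos: [531.3, 168.5, 263.3]
tcp_rot: [-3.141, 0.001, -3.116]
ft_force: [-0.7, -0.3, -0.2]
opening: 0.635
```

Call:
{"method": "play_rows", "body": {
  "increments": [
    {"dx":0,"dy":0,"dz":0,"rx":0,"ry":0,"rz":0},
    {"dx":0,"dy":0,"dz":0,"rx":0,"ry":0,"rz":0},
    {"dx":0,"dy":0,"dz":0,"rx":0,"ry":0,"rz":0},
    {"dx":0,"dy":0,"dz":0,"rx":0,"ry":0,"rz":0},
    {"dx":0,"dy":0,"dz":0,"rx":0,"ry":0,"rz":0},
    {"dx":0,"dy":0,"dz":0,"rx":0,"ry":0,"rz":0}
  ],
  "fingers": 0.02
}}

```text
t: 4.22
eef_pos: [531.3, 168.6, 263.3]
tcp_rot: [-3.141, 0.001, -3.116]
ft_force: [-0.1, -0.1, 0.2]
opening: 0.214
```

Run:
```python
from cell import env, viewer
from h import *
s=env.state(); print(s["t"],s["eef_pos"],s["tcp_rot"],s["qvel"].round(3),s["ft_force"],s["moment"],s["opening"])
c=viewer.read_camera("top"); im=c["image"][140:280,170:270,::-1]
cv2.imwrite(f"pics/g3.png",cv2.resize(im,None,fx=4,fy=4,interpolation=cv2.INTER_CUBIC))
```

```text
4.2167 [531.26843725 168.56003673 263.30940899] [-3.14140822e+00  7.18702080e-04 -3.11624018e+00] [ 0.001 -0.001 -0.001  0.001  0.001 -0.002] [-0.096839   -0.09395583  0.15837427] [ 0.04990867  0.01462764 -0.06895879] 0.21446575879205385
```

View pics/g3.png

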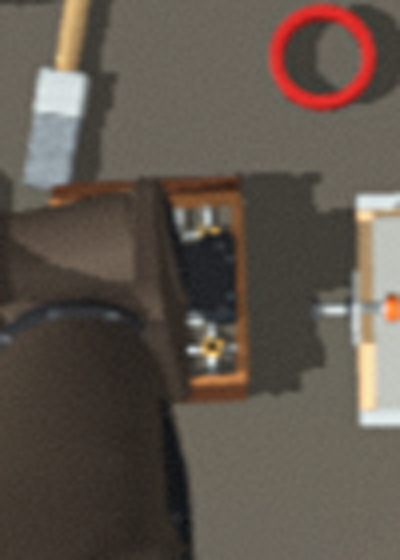

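Call:
{"method": "play_rows", "body": {
  "increments": [
    {"dx":0,"dy":0,"dz":0,"rx":0,"ry":0,"rz":0},
    {"dx":0,"dy":0,"dz":0,"rx":0,"ry":0,"rz":0},
    {"dx":0,"dy":0,"dz":0,"rx":0,"ry":0,"rz":0},
    {"dx":0,"dy":0,"dz":0,"rx":0,"ry":0,"rz":0}
  ]
}}

```text
t: 4.6
eef_pos: [531.3, 168.5, 263.3]
tcp_rot: [-3.141, 0.001, -3.116]
ft_force: [0.1, -0.1, -0.3]
opening: 0.167
```

Call:
{"method": "play_rows", "body": {
  "increments": [
    {"dx":0,"dy":0,"dz":-0.5,"rx":0,"ry":0,"rz":0},
    {"dx":0,"dy":0,"dz":-1.5,"rx":0,"ry":0,"rz":0},
    {"dx":0,"dy":0,"dz":-3,"rx":0,"ry":0,"rz":0},
    {"dx":0,"dy":0,"dz":-5,"rx":0,"ry":0,"rz":0},
    {"dx":0,"dy":0,"dz":-7,"rx":0,"ry":0,"rz":0},
    {"dx":0,"dy":0,"dz":-9,"rx":0,"ry":0,"rz":0},
    {"dx":0,"dy":0,"dz":-10,"rx":0,"ry":0,"rz":0},
    {"dx":0,"dy":0,"dz":-10,"rx":0,"ry":0,"rz":0}
  ]
}}

```text
t: 5.27
eef_pos: [531.3, 168.5, 273.6]
tcp_rot: [-3.141, 0.001, -3.116]
ft_force: [-0.1, -1.2, -7.2]
opening: 0.169
```

Run:
```python
from cell import env, viewer
from h import *
c=viewer.read_camera("scene"); im=c["image"][70:210,200:330,::-1]
cv2.imwrite(f"pics/g4.png",cv2.resize(im,None,fx=4,fy=4,interpolation=cv2.INTER_CUBIC))
s=env.state(); print(s["t"],s["eef_pos"],s["tcp_rot"],s["qvel"].round(3),s["ft_force"],s["moment"],s["opening"])
```

```text
5.3167 [531.25339475 168.50476049 273.40730951] [-3.14138063e+00  8.64370139e-04 -3.11625454e+00] [ 0.     0.002  0.     0.    -0.002 -0.001] [-0.03689397  0.01228057 -7.59960563] [-0.01629542  0.0521749   0.01172491] 0.16565916395939592
```

View pics/g4.png

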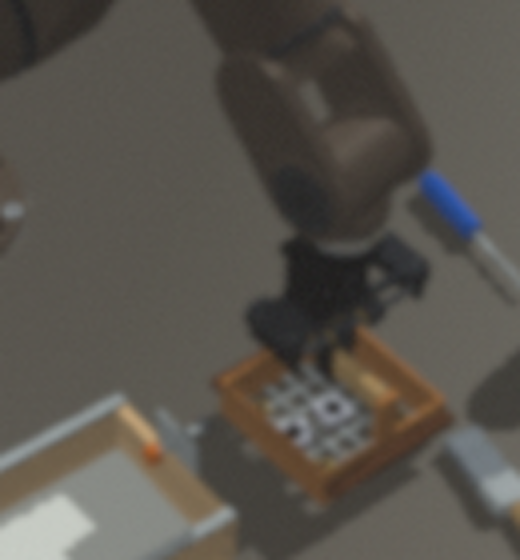

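Call:
{"method": "play_rows", "body": {
  "increments": [
    {"dx":0,"dy":0,"dz":-3,"rx":0,"ry":0,"rz":0},
    {"dx":0,"dy":0,"dz":-10,"rx":0,"ry":0,"rz":0},
    {"dx":0,"dy":0,"dz":-20,"rx":0,"ry":0,"rz":0},
    {"dx":0,"dy":0,"dz":-32,"rx":0,"ry":0,"rz":0},
    {"dx":0,"dy":0,"dz":-44,"rx":0,"ry":0,"rz":0},
    {"dx":0,"dy":0,"dz":-54,"rx":0,"ry":0,"rz":0},
    {"dx":0,"dy":0,"dz":-59,"rx":0,"ry":0,"rz":0},
    {"dx":0,"dy":0,"dz":-61,"rx":0,"ry":0,"rz":0}
  ]
}}

```text
t: 5.98
eef_pos: [531.2, 168.5, 335.7]
tcp_rot: [3.141, 0.003, -3.116]
ft_force: [0.5, 0.4, -7.5]
opening: 0.165
```

Call:
{"method": "play_rows", "body": {
  "increments": [
    {"dx":0,"dy":0,"dz":-3,"rx":0,"ry":0,"rz":0},
    {"dx":0,"dy":0,"dz":-10,"rx":0,"ry":0,"rz":0},
    {"dx":0,"dy":0,"dz":-20,"rx":0,"ry":0,"rz":0},
    {"dx":0,"dy":0,"dz":-32,"rx":0,"ry":0,"rz":0},
    {"dx":0,"dy":0,"dz":-44,"rx":0,"ry":0,"rz":0},
    {"dx":0,"dy":0,"dz":-54,"rx":0,"ry":0,"rz":0},
    {"dx":0,"dy":0,"dz":-59,"rx":0,"ry":0,"rz":0},
    {"dx":0,"dy":0,"dz":-60,"rx":0,"ry":0,"rz":0}
  ]
}}

```text
t: 6.65
eef_pos: [531.0, 168.5, 396.9]
tcp_rot: [3.141, 0.004, -3.116]
ft_force: [0.9, 0.5, -7.0]
opening: 0.163
```

Run:
```python
from cell import env, viewer
from h import *
s=env.state(); print(s["t"],s["eef_pos"],s["tcp_rot"],s["qvel"].round(3),s["ft_force"],s["moment"],s["opening"])
# box point y=-20
print(rel(s,[510.3-0.0,-194,395],np.pi-0.007))
```

```text
6.65 [531.00319067 168.53868252 396.90585326] [ 3.14120039  0.00431231 -3.11623024] [-0.001  0.006  0.009 -0.     0.005  0.   ] [ 0.94316927  0.45873363 -7.03279825] [ 0.04322355 -0.00611999  0.01189138] 0.16347009360333783
(array([  29.9 , -361.9 ,    1.63]), array([0.004, 0.041, 0.309]))
```

Call:
{"method": "play_rows", "body": {
  "increments": [
    {"dx":0.3,"dy":-3,"dz":0,"rx":0,"ry":0.02,"rz":0.01},
    {"dx":1,"dy":-10,"dz":0,"rx":0,"ry":0.03,"rz":0.02},
    {"dx":2,"dy":-20,"dz":0,"rx":0,"ry":0.04,"rz":0.03},
    {"dx":3,"dy":-32,"dz":0,"rx":0,"ry":0.04,"rz":0.05},
    {"dx":4,"dy":-44,"dz":0,"rx":0,"ry":0.04,"rz":0.07},
    {"dx":5,"dy":-54,"dz":0,"rx":0,"ry":0.04,"rz":0.08},
    {"dx":6,"dy":-61,"dz":0,"rx":0,"ry":0.04,"rz":0.09},
    {"dx":6,"dy":-64,"dz":0,"rx":0,"ry":0.04,"rz":0.1}
  ]
}}

```text
t: 7.32
eef_pos: [526.5, 103.0, 396.9]
tcp_rot: [3.141, -0.0, -3.128]
ft_force: [0.1, 0.8, -7.2]
opening: 0.167
```

Call:
{"method": "play_rows", "body": {
  "increments": [
    {"dx":0.3,"dy":-3,"dz":0,"rx":0,"ry":0,"rz":0.01},
    {"dx":1,"dy":-10,"dz":0,"rx":0,"ry":0,"rz":0.02},
    {"dx":2,"dy":-20,"dz":0,"rx":0,"ry":0,"rz":0.03},
    {"dx":3,"dy":-32,"dz":0,"rx":0,"ry":0,"rz":0.05},
    {"dx":4,"dy":-44,"dz":0,"rx":0,"ry":0,"rz":0.07},
    {"dx":5,"dy":-54,"dz":0,"rx":0,"ry":0,"rz":0.08},
    {"dx":6,"dy":-61,"dz":0,"rx":0,"ry":0,"rz":0.09},
    {"dx":6,"dy":-64,"dz":0,"rx":0,"ry":0,"rz":0.1}
  ]
}}

```text
t: 7.98
eef_pos: [521.2, 37.6, 396.9]
tcp_rot: [3.141, -0.0, -3.14]
ft_force: [0.6, 1.2, -7.4]
opening: 0.165
```

Run:
```python
from cell import env, viewer
from h import *
c=viewer.read_camera("scene"); im=c["image"][70:240,140:330,::-1]
cv2.imwrite(f"pics/g5.png",cv2.resize(im,None,fx=4,fy=4,interpolation=cv2.INTER_CUBIC))
s=env.state(); print(s["t"],s["eef_pos"],s["tcp_rot"],s["qvel"].round(3),s["ft_force"],s["moment"],s["opening"])
print(rel(s,[510.3-0.0,-194,395],np.pi-0.007))
```

```text
8.0333 [521.36497156  37.71077578 396.86629548] [ 3.14146520e+00 -1.77551532e-05 -3.13991755e+00] [ 0.026  0.003 -0.006  0.005  0.     0.019] [-0.31873992  0.32992874 -7.26856905] [ 0.14820287  0.0026738  -0.00020613] 0.16718540719783134
(array([  11.45, -231.69,    1.84]), array([ 0.001, -0.   ,  0.083]))
```

View pics/g5.png

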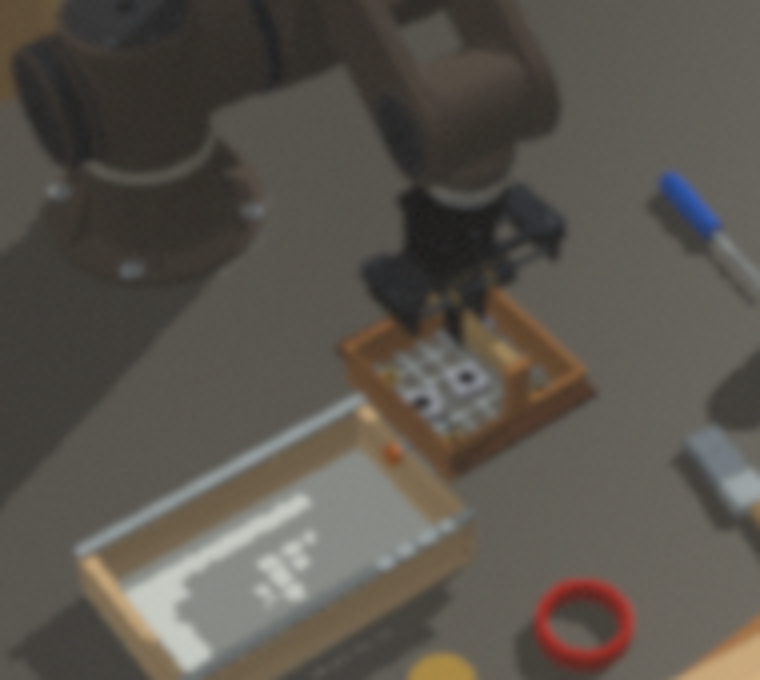

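Call:
{"method": "play_rows", "body": {
  "increments": [
    {"dx":0.3,"dy":-3,"dz":0,"rx":0,"ry":0,"rz":0.01},
    {"dx":1,"dy":-10,"dz":0,"rx":0,"ry":0,"rz":0.02},
    {"dx":1.5,"dy":-20,"dz":0,"rx":0,"ry":0,"rz":0.02},
    {"dx":2,"dy":-32,"dz":0,"rx":0,"ry":0,"rz":0.02},
    {"dx":3,"dy":-44,"dz":0,"rx":0,"ry":0,"rz":0.03},
    {"dx":3.5,"dy":-54,"dz":0,"rx":0,"ry":0,"rz":0.04},
    {"dx":4,"dy":-61,"dz":0,"rx":0,"ry":0,"rz":0.04},
    {"dx":4,"dy":-64,"dz":0,"rx":0,"ry":0,"rz":0.04}
  ]
}}

```text
t: 8.7
eef_pos: [517.4, -27.7, 396.9]
tcp_rot: [-3.142, -0.0, 3.138]
ft_force: [0.1, -0.3, -7.8]
opening: 0.166
```

Call:
{"method": "play_rows", "body": {
  "increments": [
    {"dx":0.3,"dy":-3,"dz":0,"rx":0,"ry":0,"rz":0.01},
    {"dx":1,"dy":-10,"dz":0,"rx":0,"ry":0,"rz":0.02},
    {"dx":1.5,"dy":-20,"dz":0,"rx":0,"ry":0,"rz":0.02},
    {"dx":2,"dy":-32,"dz":0,"rx":0,"ry":0,"rz":0.02},
    {"dx":3,"dy":-44,"dz":0,"rx":0,"ry":0,"rz":0.03},
    {"dx":3.5,"dy":-54,"dz":0,"rx":0,"ry":0,"rz":0.04},
    {"dx":4,"dy":-61,"dz":0,"rx":0,"ry":0,"rz":0.04},
    {"dx":4,"dy":-64,"dz":0,"rx":0,"ry":0,"rz":0.04}
  ]
}}

```text
t: 9.37
eef_pos: [513.0, -93.0, 396.8]
tcp_rot: [-3.141, -0.0, 3.132]
ft_force: [-0.0, 0.5, -7.4]
opening: 0.165
```

Call:
{"method": "play_rows", "body": {
  "increments": [
    {"dx":0.3,"dy":-3,"dz":0,"rx":0,"ry":0,"rz":0},
    {"dx":1,"dy":-10,"dz":0,"rx":0,"ry":0,"rz":0},
    {"dx":1.5,"dy":-20,"dz":0,"rx":0,"ry":0,"rz":0},
    {"dx":2,"dy":-32,"dz":0,"rx":0,"ry":0,"rz":0},
    {"dx":3,"dy":-44,"dz":0,"rx":0,"ry":0,"rz":0},
    {"dx":3.5,"dy":-54,"dz":0,"rx":0,"ry":0,"rz":0},
    {"dx":4,"dy":-61,"dz":0,"rx":0,"ry":0,"rz":0},
    {"dx":4,"dy":-64,"dz":0,"rx":0,"ry":0,"rz":0}
  ]
}}

```text
t: 10.03
eef_pos: [508.3, -158.3, 396.8]
tcp_rot: [-3.141, -0.0, 3.131]
ft_force: [0.2, 0.4, -8.0]
opening: 0.168
```

Run:
```python
from cell import env, viewer
from h import *
s=env.state(); print(s["t"],s["eef_pos"],s["tcp_rot"],s["qvel"].round(3),s["ft_force"],s["moment"],s["opening"])
print(rel(s,[510.3-0.0,-194,395],np.pi-0.007))
```

```text
10.0333 [ 508.34459266 -158.27893592  396.78063375] [-3.14131635e+00 -6.36223206e-05  3.13135339e+00] [-0.042  0.011 -0.014  0.008  0.008 -0.045] [ 0.17949451  0.44400636 -8.00524636] [ 0.11844477 -0.05811105  0.01582657] 0.16813204735965043
(array([ -2.32, -35.7 ,   1.79]), array([-0.003, -0.001, -0.031]))
```

Call:
{"method": "play_rows", "body": {
  "increments": [
    {"dx":-0.5,"dy":-3,"dz":0,"rx":0,"ry":0,"rz":0},
    {"dx":-1,"dy":-8,"dz":0,"rx":0,"ry":0,"rz":-0.01},
    {"dx":-1.5,"dy":-15,"dz":0,"rx":0,"ry":0,"rz":-0.02},
    {"dx":-2,"dy":-22,"dz":0,"rx":0,"ry":0,"rz":-0.03},
    {"dx":-2.3,"dy":-29,"dz":0,"rx":0,"ry":0,"rz":-0.03},
    {"dx":-2.3,"dy":-34,"dz":0,"rx":0,"ry":0,"rz":-0.03},
    {"dx":-2.3,"dy":-36,"dz":0,"rx":0,"ry":0,"rz":-0.03},
    {"dx":-2.3,"dy":-36,"dz":0,"rx":0,"ry":0,"rz":-0.03}
  ]
}}

```text
t: 10.7
eef_pos: [510.2, -194.8, 396.7]
tcp_rot: [-3.141, -0.0, 3.134]
ft_force: [-0.3, 0.5, -6.6]
opening: 0.167
```

Call:
{"method": "play_rows", "body": {
  "increments": [
    {"dx":0,"dy":0,"dz":2,"rx":0,"ry":0,"rz":0},
    {"dx":0,"dy":0,"dz":7,"rx":0,"ry":0,"rz":0},
    {"dx":0,"dy":0,"dz":14,"rx":0,"ry":0,"rz":0},
    {"dx":0,"dy":0,"dz":22,"rx":0,"ry":0,"rz":0},
    {"dx":0,"dy":0,"dz":30,"rx":0,"ry":0,"rz":0},
    {"dx":0,"dy":0,"dz":36,"rx":0,"ry":0,"rz":0},
    {"dx":0,"dy":0,"dz":39,"rx":0,"ry":0,"rz":0},
    {"dx":0,"dy":0,"dz":40,"rx":0,"ry":0,"rz":0}
  ]
}}

```text
t: 11.37
eef_pos: [510.2, -194.8, 355.9]
tcp_rot: [3.141, -0.001, 3.134]
ft_force: [0.6, 0.3, -8.1]
opening: 0.166
```

Run:
```python
from cell import env, viewer
from h import *
c=viewer.read_camera("scene"); im=c["image"][110:260,140:330,::-1]
cv2.imwrite(f"pics/g6.png",cv2.resize(im,None,fx=4,fy=4,interpolation=cv2.INTER_CUBIC))
c=viewer.read_camera("top"); im=c["image"][170:260,240:370,::-1]
cv2.imwrite(f"pics/g6t.png",cv2.resize(im,None,fx=6,fy=6,interpolation=cv2.INTER_CUBIC))
s=env.state(); print(s["t"],s["eef_pos"],s["tcp_rot"],s["qvel"].round(3),s["ft_force"],s["moment"],s["opening"])
print(rel(s,[510.3-0.0,-194,320],np.pi-0.007))
```

```text
11.4667 [ 510.31486549 -194.86594296  356.56970064] [-3.14146787e+00 -3.16864460e-04  3.13380428e+00] [-0.001 -0.009 -0.006 -0.     0.007  0.   ] [ 0.73210297 -0.15601979 -6.84050862] [ 0.02493473  0.0245504  -0.04188218] 0.16548091487487993
(array([1.000e-02, 8.700e-01, 3.657e+01]), array([-0.001, -0.003, -0.008]))
```

View pics/g6.png

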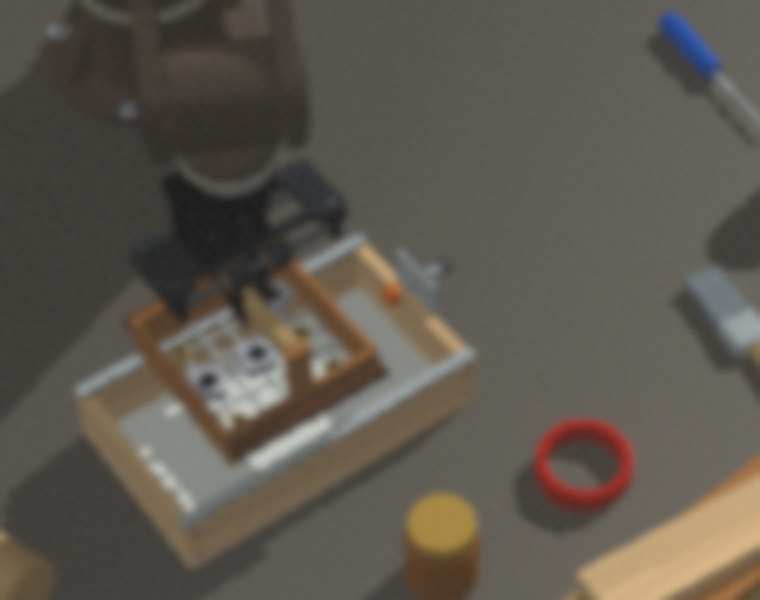

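View pics/g6t.png

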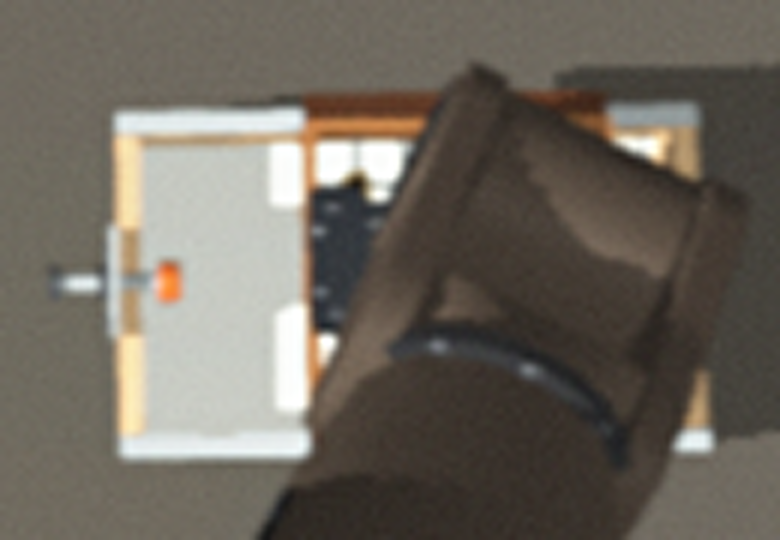

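Run:
```python
from cell import env, viewer
from h import *
c=viewer.read_camera("top"); g=c["image"].astype(np.float32)
# far cleat outer edge (top of dark red), frame +y side edge
for u in (294,300,306,312):
    col=g[178:198,u]; print(u,[int(x) for x in (col[:,0]-col[:,2])], )
for z in (118,130,141):
    print(z,[ray(c,300,v,z)[0].round(1) for v in (184,184.5,185,185.5,186,187)])
print("rim 141", [ray(c,u,210,141)[1].round(1) for u in (289.5,290.5,291,292)])
# predicted proj of frame features
for p in [(510.3+97,-195,118),(510.3+97,-195,130),(510.3+81,-195,141),(510.3,-195+81,141)]: print(p,np.round(proj(c,p),2))
```

```text
294 [16, 18, 15, 16, 14, 15, 15, 33, 56, 59, 58, 82, 119, 114, 87, 39, -3, -2, -1, -1]
300 [16, 15, 16, 17, 16, 13, 20, 38, 55, 56, 58, 81, 121, 118, 78, 30, 2, 0, 1, 2]
306 [17, 16, 16, 16, 17, 15, 19, 41, 54, 59, 51, 76, 118, 109, 80, 32, 5, 2, 3, 2]
312 [16, 15, 14, 17, 16, 14, 20, 40, 45, 29, 14, 7, 7, 13, 15, 24, 26, 24, 22, 20]
118 [np.float64(612.8), np.float64(611.2), np.float64(609.6), np.float64(607.9), np.float64(606.3), np.float64(603.0)]
130 [np.float64(611.2), np.float64(609.6), np.float64(608.0), np.float64(606.3), np.float64(604.7), np.float64(601.5)]
141 [np.float64(609.7), np.float64(608.1), np.float64(606.5), np.float64(604.9), np.float64(603.3), np.float64(600.1)]
rim 141 [np.float64(-109.3), np.float64(-112.5), np.float64(-114.0), np.float64(-117.2)]
(607.3, -195, 118) [314.89 185.38]
(607.3, -195, 130) [315.35 184.88]
(591.3, -195, 141) [315.95 189.41]
(510.3, -114, 141) [291.14 215.38]
```

Call:
{"method": "play_rows", "body": {
  "increments": [
    {"dx":0,"dy":0.5,"dz":2,"rx":0,"ry":0,"rz":0},
    {"dx":0,"dy":0.9,"dz":7,"rx":0,"ry":0,"rz":0},
    {"dx":0,"dy":0.9,"dz":14,"rx":0,"ry":0,"rz":0},
    {"dx":0,"dy":0.9,"dz":22,"rx":0,"ry":0,"rz":0},
    {"dx":0,"dy":0.9,"dz":30,"rx":0,"ry":0,"rz":0},
    {"dx":0,"dy":0.9,"dz":36,"rx":0,"ry":0,"rz":0},
    {"dx":0,"dy":0.9,"dz":40,"rx":0,"ry":0,"rz":0},
    {"dx":0,"dy":0.9,"dz":42,"rx":0,"ry":0,"rz":0}
  ]
}}

```text
t: 12.18
eef_pos: [510.3, -194.0, 313.9]
tcp_rot: [3.141, -0.001, 3.134]
ft_force: [-0.5, 0.3, -7.8]
opening: 0.167
```

Call:
{"method": "play_rows", "body": {
  "increments": [
    {"dx":0,"dy":0,"dz":0.5,"rx":0,"ry":0,"rz":0},
    {"dx":0,"dy":0,"dz":1,"rx":0,"ry":0,"rz":0},
    {"dx":0,"dy":0,"dz":1,"rx":0,"ry":0,"rz":0},
    {"dx":0,"dy":0,"dz":1,"rx":0,"ry":0,"rz":0}
  ]
}}

```text
t: 12.52
eef_pos: [510.4, -194.0, 313.2]
tcp_rot: [-3.142, -0.001, 3.134]
ft_force: [-0.2, -0.1, -7.5]
opening: 0.168
```

Run:
```python
from cell import env, viewer
from h import *
c=viewer.read_camera("scene"); im=c["image"][110:260,140:330,::-1]
cv2.imwrite(f"pics/g7.png",cv2.resize(im,None,fx=4,fy=4,interpolation=cv2.INTER_CUBIC))
s=env.state(); print(s["t"],s["eef_pos"],s["tcp_rot"],s["qvel"].round(3),s["ft_force"],s["moment"],s["opening"])
print(rel(s,[510.3-0.0,-194,308.3],np.pi-0.007))
```

```text
12.5667 [ 510.36171322 -194.01407022  313.17225547] [-3.14157379e+00 -4.81317819e-04  3.13378835e+00] [ 0.     0.001  0.001  0.001 -0.001  0.001] [ 0.87493629 -0.40397359 -6.8934599 ] [ 0.04706786 -0.04190144  0.00785118] 0.16714976323652775
(array([0.06, 0.01, 4.87]), array([-0.   , -0.005, -0.008]))
```

View pics/g7.png

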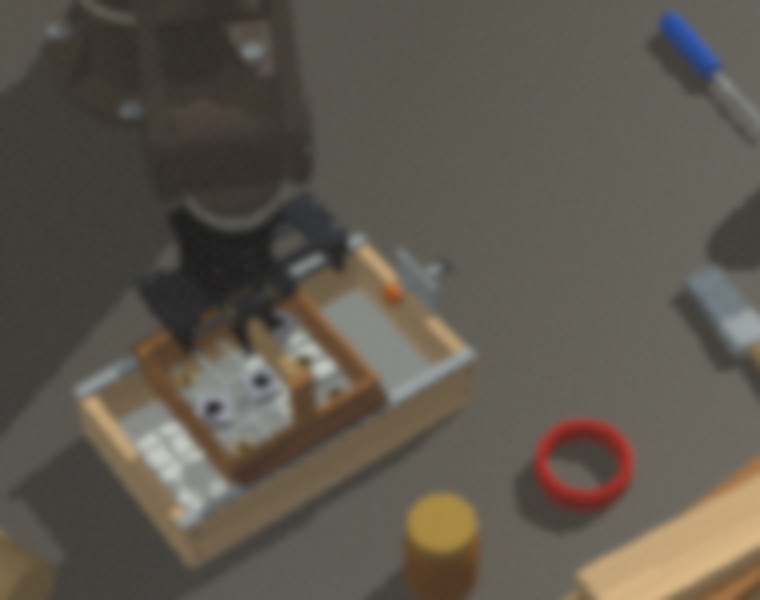

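Call:
{"method": "play_rows", "body": {
  "increments": [
    {"dx":0,"dy":0,"dz":0.5,"rx":0,"ry":0,"rz":0},
    {"dx":0,"dy":0,"dz":1.2,"rx":0,"ry":0,"rz":0},
    {"dx":0,"dy":0,"dz":2,"rx":0,"ry":0,"rz":0},
    {"dx":0,"dy":0,"dz":2.8,"rx":0,"ry":0,"rz":0},
    {"dx":0,"dy":0,"dz":3.5,"rx":0,"ry":0,"rz":0},
    {"dx":0,"dy":0,"dz":4,"rx":0,"ry":0,"rz":0},
    {"dx":0,"dy":0,"dz":4,"rx":0,"ry":0,"rz":0},
    {"dx":0,"dy":0,"dz":4,"rx":0,"ry":0,"rz":0}
  ]
}}

```text
t: 13.23
eef_pos: [510.3, -194.0, 309.2]
tcp_rot: [3.142, -0.001, 3.134]
ft_force: [-0.6, 0.7, -8.4]
opening: 0.166
```

Call:
{"method": "play_rows", "body": {
  "increments": [
    {"dx":0,"dy":0,"dz":0.2,"rx":0,"ry":0,"rz":0},
    {"dx":0,"dy":0,"dz":0.4,"rx":0,"ry":0,"rz":0},
    {"dx":0,"dy":0,"dz":0.5,"rx":0,"ry":0,"rz":0},
    {"dx":0,"dy":0,"dz":0.5,"rx":0,"ry":0,"rz":0}
  ]
}}

```text
t: 13.57
eef_pos: [510.4, -194.0, 308.6]
tcp_rot: [3.142, -0.001, 3.134]
ft_force: [0.5, 0.1, -6.9]
opening: 0.168
```

Run:
```python
from cell import env, viewer
from h import *
s=env.state(); print(s["t"],s["eef_pos"],s["tcp_rot"],s["ft_force"],s["moment"],s["opening"])
```

```text
13.5667 [ 510.35544316 -193.99621839  308.63290582] [ 3.14157953e+00 -5.38323029e-04  3.13381321e+00] [ 0.47545077  0.12868843 -6.91867667] [0.01799282 0.03792602 0.07078223] 0.1681868046298178
```

Call:
{"method": "play_rows", "body": {
  "increments": [
    {"dx":0,"dy":0,"dz":0.2,"rx":0,"ry":0,"rz":0},
    {"dx":0,"dy":0,"dz":0.4,"rx":0,"ry":0,"rz":0},
    {"dx":0,"dy":0,"dz":0.5,"rx":0,"ry":0,"rz":0},
    {"dx":0,"dy":0,"dz":0.5,"rx":0,"ry":0,"rz":0}
  ]
}}

```text
t: 13.9
eef_pos: [510.3, -194.0, 308.3]
tcp_rot: [-3.142, -0.0, 3.134]
ft_force: [-1.2, 0.3, -4.3]
opening: 0.165
```

Call:
{"method": "play_rows", "body": {
  "increments": [
    {"dx":0,"dy":0,"dz":0.1,"rx":0,"ry":0,"rz":0},
    {"dx":0,"dy":0,"dz":0.2,"rx":0,"ry":0,"rz":0},
    {"dx":0,"dy":0,"dz":0.3,"rx":0,"ry":0,"rz":0},
    {"dx":0,"dy":0,"dz":0.3,"rx":0,"ry":0,"rz":0}
  ]
}}

```text
t: 14.23
eef_pos: [510.3, -194.0, 308.1]
tcp_rot: [-3.141, -0.0, 3.134]
ft_force: [-2.2, 0.8, -1.4]
opening: 0.166
```

Call:
{"method": "play_rows", "body": {
  "increments": [
    {"dx":0,"dy":16,"dz":0.25,"rx":0,"ry":0,"rz":0},
    {"dx":0,"dy":0,"dz":0.25,"rx":0,"ry":0,"rz":0},
    {"dx":0,"dy":-16,"dz":0.25,"rx":0,"ry":0,"rz":0},
    {"dx":0,"dy":0,"dz":0.25,"rx":0,"ry":0,"rz":0},
    {"dx":0,"dy":20,"dz":0.25,"rx":0,"ry":0,"rz":0},
    {"dx":0,"dy":0,"dz":0.25,"rx":0,"ry":0,"rz":0},
    {"dx":0,"dy":-20,"dz":0.25,"rx":0,"ry":0,"rz":0},
    {"dx":0,"dy":0,"dz":0.25,"rx":0,"ry":0,"rz":0}
  ]
}}

```text
t: 14.9
eef_pos: [511.1, -198.2, 308.4]
tcp_rot: [-3.138, 0.003, 3.132]
ft_force: [-0.0, -3.8, -3.4]
opening: 0.166
```

Run:
```python
from cell import env, viewer
from h import *
c=viewer.read_camera("scene"); im=c["image"][110:260,140:330,::-1]
cv2.imwrite(f"pics/g8.png",cv2.resize(im,None,fx=4,fy=4,interpolation=cv2.INTER_CUBIC))
s=env.state(); print(s["t"],s["eef_pos"],s["tcp_rot"],s["ft_force"],s["moment"],s["opening"],s["qvel"])
print(rel(s,[510.3-0.0,-194,308.1],np.pi-0.007))
```

```text
14.95 [ 510.35881504 -193.3590393   308.05285847] [-3.14115622e+00  7.34337401e-04  3.13183875e+00] [ 1.22221763  2.63287343 -2.09034086] [-0.06351286 -0.20330699 -0.04376604] 0.16447361112144063 [ 0.00488744 -0.00354753  0.00642455  0.01204182  0.01724738 -0.03867865]
(array([ 0.05, -0.64, -0.05]), array([-0.004,  0.007, -0.026]))
```

View pics/g8.png

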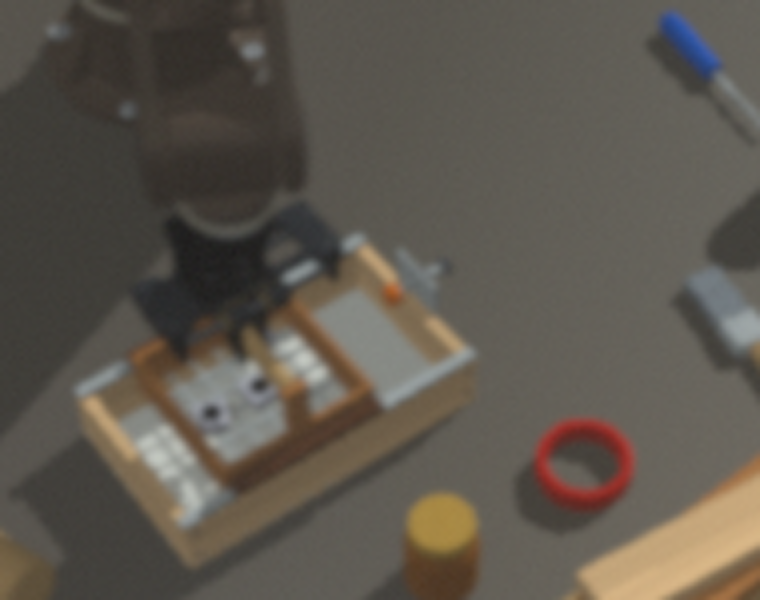

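Call:
{"method": "play_rows", "body": {
  "increments": [
    {"dx":0,"dy":18,"dz":0.3,"rx":0,"ry":0,"rz":-0.02},
    {"dx":0,"dy":0,"dz":0.35,"rx":0,"ry":0,"rz":-0.02},
    {"dx":0,"dy":-20,"dz":0.35,"rx":0,"ry":0,"rz":-0.02},
    {"dx":0,"dy":0,"dz":0.35,"rx":0,"ry":0,"rz":-0.02},
    {"dx":0,"dy":20,"dz":0.35,"rx":0,"ry":0,"rz":-0.02},
    {"dx":0,"dy":0,"dz":0.35,"rx":0,"ry":0,"rz":-0.02},
    {"dx":0,"dy":-20,"dz":0.35,"rx":0,"ry":0,"rz":-0.02},
    {"dx":0,"dy":0,"dz":0.35,"rx":0,"ry":0,"rz":-0.02}
  ]
}}

```text
t: 15.62
eef_pos: [511.1, -197.5, 308.2]
tcp_rot: [-3.138, 0.004, 3.132]
ft_force: [0.0, -3.9, -1.4]
opening: 0.167
```

Call:
{"method": "play_rows", "body": {
  "increments": [
    {"dx":-0.4,"dy":4,"dz":0.3,"rx":0,"ry":0,"rz":0},
    {"dx":-0.4,"dy":4,"dz":0.3,"rx":0,"ry":0,"rz":0},
    {"dx":-0.4,"dy":4,"dz":0.3,"rx":0,"ry":0,"rz":0}
  ]
}}

```text
t: 15.87
eef_pos: [511.5, -193.3, 308.0]
tcp_rot: [-3.139, 0.004, 3.133]
ft_force: [-1.0, 3.8, 0.6]
opening: 0.168
```

Run:
```python
from cell import env, viewer
from h import *
c=viewer.read_camera("scene"); im=c["image"][160:235,155:260,::-1]
cv2.imwrite(f"pics/g9.png",cv2.resize(im,None,fx=7,fy=7,interpolation=cv2.INTER_CUBIC))
c=viewer.read_camera("top"); im=c["image"][170:260,250:370,::-1]
cv2.imwrite(f"pics/g9t.png",cv2.resize(im,None,fx=6,fy=6,interpolation=cv2.INTER_CUBIC))
s=env.state(); print(s["t"],s["eef_pos"],s["tcp_rot"],s["ft_force"],s["moment"],s["opening"],s["qvel"])
print(rel(s,[510.3-0.0,-194,308.1],np.pi-0.007))
```

```text
15.9667 [ 511.51418127 -193.38300705  308.01581453] [-3.13849091  0.00372854  3.13253518] [-1.49377395  4.39037519  0.04327927] [ 1.08040962  0.39160674 -0.07545915] 0.16515706073084532 [-0.00035406  0.00151072 -0.00076422 -0.00076841 -0.00213372  0.00219587]
(array([ 1.21, -0.63, -0.09]), array([-0.03 ,  0.036, -0.02 ]))
```

View pics/g9.png

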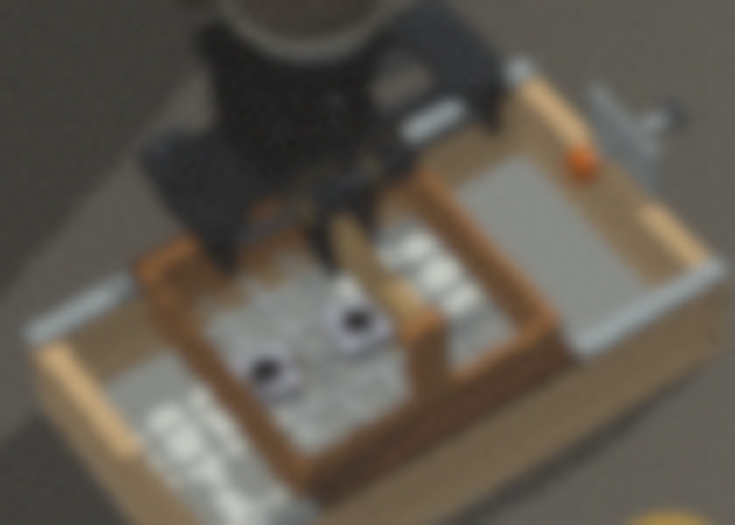

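View pics/g9t.png

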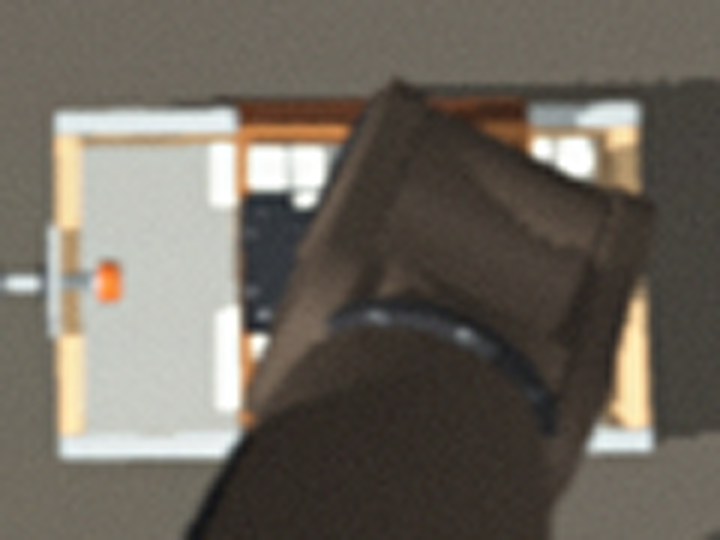

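Call:
{"method": "play_rows", "body": {
  "increments": [
    {"dx":1.2,"dy":17,"dz":0.05,"rx":-0.03,"ry":0.03,"rz":-0.02},
    {"dx":1.2,"dy":0,"dz":0.1,"rx":-0.03,"ry":0.03,"rz":-0.02},
    {"dx":1.2,"dy":-21,"dz":0.1,"rx":-0.03,"ry":0.03,"rz":-0.02},
    {"dx":1.2,"dy":0,"dz":0.1,"rx":-0.03,"ry":0.03,"rz":-0.02},
    {"dx":1.2,"dy":21,"dz":0.1,"rx":-0.03,"ry":0.03,"rz":-0.02},
    {"dx":1.2,"dy":0,"dz":0.1,"rx":-0.03,"ry":0.03,"rz":-0.02},
    {"dx":1.2,"dy":-21,"dz":0.1,"rx":-0.03,"ry":0.03,"rz":-0.02},
    {"dx":1.2,"dy":0,"dz":0.1,"rx":-0.03,"ry":0.03,"rz":-0.02}
  ]
}}

```text
t: 16.63
eef_pos: [511.1, -198.2, 308.3]
tcp_rot: [-3.138, 0.004, 3.133]
ft_force: [-0.1, -3.2, -0.8]
opening: 0.166
```

Call:
{"method": "play_rows", "body": {
  "increments": [
    {"dx":0.7,"dy":24,"dz":0.15,"rx":-0.03,"ry":0.03,"rz":-0.02},
    {"dx":0.7,"dy":4,"dz":0.2,"rx":-0.03,"ry":0.03,"rz":-0.02},
    {"dx":0.7,"dy":-17,"dz":0.2,"rx":-0.03,"ry":0.03,"rz":-0.02},
    {"dx":0.7,"dy":4,"dz":0.2,"rx":-0.03,"ry":0.03,"rz":-0.02},
    {"dx":0.7,"dy":24,"dz":0.2,"rx":-0.03,"ry":0.03,"rz":-0.02},
    {"dx":0.7,"dy":4,"dz":0.2,"rx":-0.03,"ry":0.03,"rz":-0.02},
    {"dx":0.7,"dy":4,"dz":0.2,"rx":-0.03,"ry":0.03,"rz":-0.02},
    {"dx":0.7,"dy":4,"dz":0.2,"rx":-0.03,"ry":0.03,"rz":-0.02}
  ]
}}

```text
t: 17.3
eef_pos: [510.7, -194.9, 308.2]
tcp_rot: [-3.14, 0.002, 3.134]
ft_force: [1.2, -3.5, -1.3]
opening: 0.171
```

Run:
```python
from cell import env, viewer
from h import *
c=viewer.read_camera("scene"); im=c["image"][160:235,155:260,::-1]
cv2.imwrite(f"pics/g10.png",cv2.resize(im,None,fx=7,fy=7,interpolation=cv2.INTER_CUBIC))
s=env.state(); print(s["t"],s["eef_pos"],s["tcp_rot"],s["ft_force"],s["moment"],s["opening"],s["qvel"])
print(rel(s,[510.3-0.0,-194,308.1],np.pi-0.007))
```

```text
17.35 [ 510.63791603 -194.67230119  308.1622233 ] [-3.13978693e+00  2.18695084e-03  3.13413194e+00] [ 1.25059683 -2.55787603 -2.13087652] [-0.35167923 -0.09058394  0.04255052] 0.16578686827069375 [ 0.00393226 -0.00110272  0.00603656  0.00220948  0.00136554  0.00117074]
(array([0.34, 0.67, 0.06]), array([-0.017,  0.021, -0.004]))
```

View pics/g10.png

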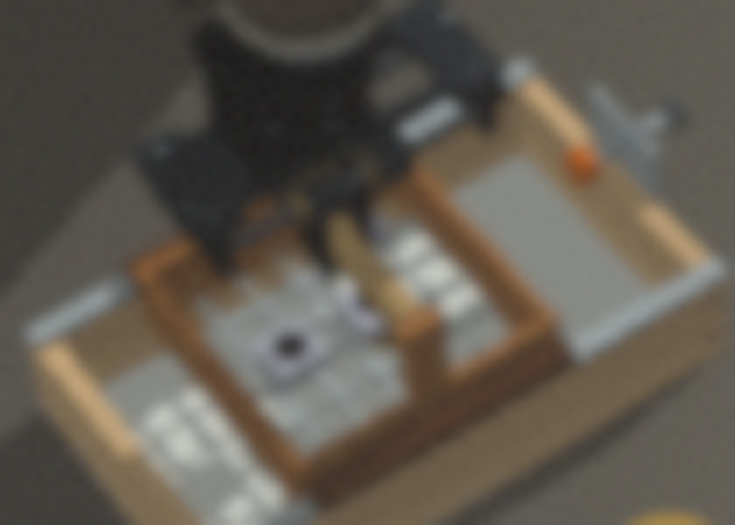

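Call:
{"method": "play_rows", "body": {
  "increments": [
    {"dx":0.3,"dy":18,"dz":0.2,"rx":-0.02,"ry":0.02,"rz":0},
    {"dx":0.3,"dy":0,"dz":0.3,"rx":-0.02,"ry":0.02,"rz":0},
    {"dx":0.3,"dy":-21,"dz":0.3,"rx":-0.02,"ry":0.02,"rz":0},
    {"dx":0.3,"dy":0,"dz":0.3,"rx":-0.02,"ry":0.02,"rz":0},
    {"dx":0.3,"dy":21,"dz":0.3,"rx":-0.02,"ry":0.02,"rz":0},
    {"dx":0.3,"dy":0,"dz":0.3,"rx":-0.02,"ry":0.02,"rz":0},
    {"dx":0.3,"dy":-21,"dz":0.3,"rx":-0.02,"ry":0.02,"rz":0},
    {"dx":0.3,"dy":0,"dz":0.3,"rx":-0.02,"ry":0.02,"rz":0}
  ]
}}

```text
t: 18.02
eef_pos: [511.0, -198.9, 308.2]
tcp_rot: [-3.139, 0.003, 3.132]
ft_force: [0.8, -5.6, -1.5]
opening: 0.166
```

Call:
{"method": "play_rows", "body": {
  "increments": [
    {"dx":0.7,"dy":24,"dz":0.15,"rx":-0.03,"ry":0.03,"rz":-0.02},
    {"dx":0.7,"dy":4,"dz":0.2,"rx":-0.03,"ry":0.03,"rz":-0.02},
    {"dx":0.7,"dy":-17,"dz":0.2,"rx":-0.03,"ry":0.03,"rz":-0.02},
    {"dx":0.7,"dy":4,"dz":0.2,"rx":-0.03,"ry":0.03,"rz":-0.02},
    {"dx":0.7,"dy":24,"dz":0.2,"rx":-0.03,"ry":0.03,"rz":-0.02},
    {"dx":0.7,"dy":5,"dz":0.2,"rx":-0.03,"ry":0.03,"rz":-0.02},
    {"dx":0.7,"dy":5,"dz":0.2,"rx":-0.03,"ry":0.03,"rz":-0.02},
    {"dx":0.7,"dy":5,"dz":0.2,"rx":-0.03,"ry":0.03,"rz":-0.02}
  ]
}}

```text
t: 18.68
eef_pos: [510.5, -194.1, 308.1]
tcp_rot: [-3.141, 0.001, 3.133]
ft_force: [0.4, -1.9, -1.2]
opening: 0.169
```

Run:
```python
from cell import env, viewer
from h import *
c=viewer.read_camera("scene"); im=c["image"][160:235,155:260,::-1]
cv2.imwrite(f"pics/g11.png",cv2.resize(im,None,fx=7,fy=7,interpolation=cv2.INTER_CUBIC))
s=env.state(); print(s["t"],s["eef_pos"],s["tcp_rot"],s["ft_force"],s["moment"],s["opening"],s["qvel"])
print(rel(s,[510.3-0.0,-194,308.1],np.pi-0.007))
```

```text
18.7333 [ 510.417569   -194.03732396  308.07852672] [-3.14099268e+00  9.21799023e-04  3.13296998e+00] [ 0.77828841 -3.06884715 -0.93063469] [-0.42411966 -0.08792849  0.01842105] 0.16638563889900168 [ 0.00070411 -0.0014433   0.00139512  0.00092497 -0.00087883  0.00113823]
(array([ 0.12,  0.04, -0.02]), array([-0.006,  0.009, -0.015]))
```

View pics/g11.png

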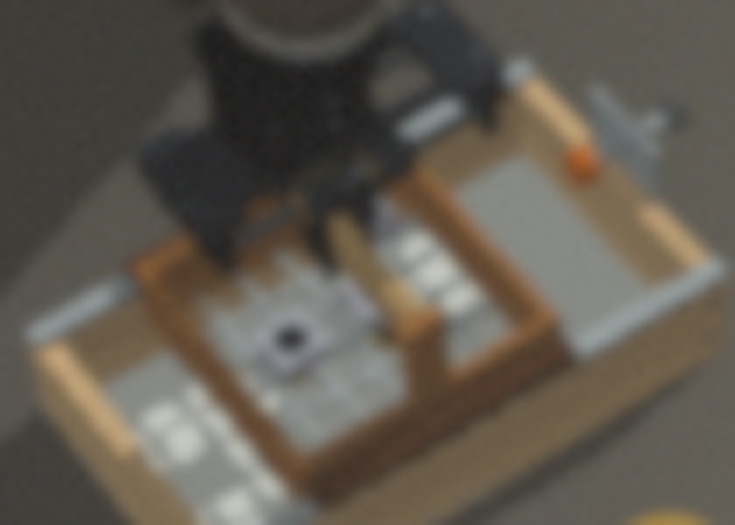

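Call:
{"method": "play_rows", "body": {
  "increments": [
    {"dx":0,"dy":0,"dz":0,"rx":0,"ry":0,"rz":0},
    {"dx":0,"dy":0,"dz":0,"rx":0,"ry":0,"rz":0},
    {"dx":0,"dy":0,"dz":0,"rx":0,"ry":0,"rz":0},
    {"dx":0,"dy":0,"dz":0,"rx":0,"ry":0,"rz":0},
    {"dx":0,"dy":0,"dz":0,"rx":0,"ry":0,"rz":0}
  ],
  "fingers": 0.6
}}

```text
t: 19.15
eef_pos: [510.4, -193.9, 308.1]
tcp_rot: [-3.141, 0.001, 3.133]
ft_force: [-0.1, 0.8, 0.7]
opening: 0.461
```

Call:
{"method": "play_rows", "body": {
  "increments": [
    {"dx":0,"dy":0,"dz":-8,"rx":0,"ry":0,"rz":0},
    {"dx":0,"dy":0,"dz":-25,"rx":0,"ry":0,"rz":0},
    {"dx":0,"dy":0,"dz":-50,"rx":0,"ry":0,"rz":0},
    {"dx":15,"dy":0,"dz":-80,"rx":0,"ry":0,"rz":0},
    {"dx":40,"dy":0,"dz":-105,"rx":0,"ry":0,"rz":0},
    {"dx":65,"dy":0,"dz":-115,"rx":0,"ry":0,"rz":0},
    {"dx":80,"dy":0,"dz":-120,"rx":0,"ry":0,"rz":0},
    {"dx":85,"dy":0,"dz":-120,"rx":0,"ry":0,"rz":0}
  ]
}}

```text
t: 19.82
eef_pos: [423.5, -192.8, 430.0]
tcp_rot: [-3.14, 0.003, 3.132]
ft_force: [0.2, 0.3, 0.1]
opening: 0.602
```

Run:
```python
from cell import env, viewer
from h import *
c=viewer.read_camera("scene"); im=c["image"][160:235,155:260,::-1]
cv2.imwrite(f"pics/g12.png",cv2.resize(im,None,fx=7,fy=7,interpolation=cv2.INTER_CUBIC))
c=viewer.read_camera("top"); im=c["image"][170:260,250:370,::-1]
cv2.imwrite(f"pics/g12t.png",cv2.resize(im,None,fx=6,fy=6,interpolation=cv2.INTER_CUBIC))
s=env.state(); print(s["t"],s["eef_pos"],s["tcp_rot"],s["ft_force"],s["moment"],s["opening"],s["qvel"])
```

```text
19.9167 [ 424.89371675 -193.07306866  428.62738022] [-3.14049325e+00  1.95980504e-03  3.13228160e+00] [-0.36946299 -0.66700438 -0.55919912] [-0.01242879  0.01589257  0.02219694] 0.6029229200506631 [ 0.01105657  0.03746858 -0.02253713  0.00123961 -0.00448628  0.00884748]
```

View pics/g12.png

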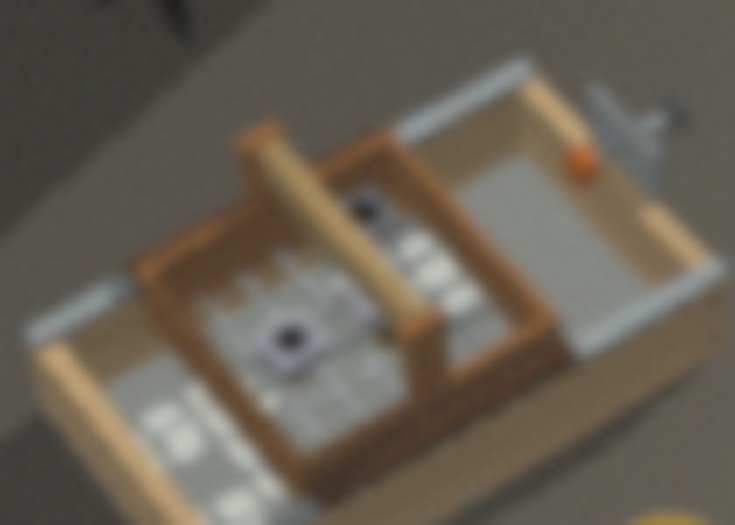

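View pics/g12t.png

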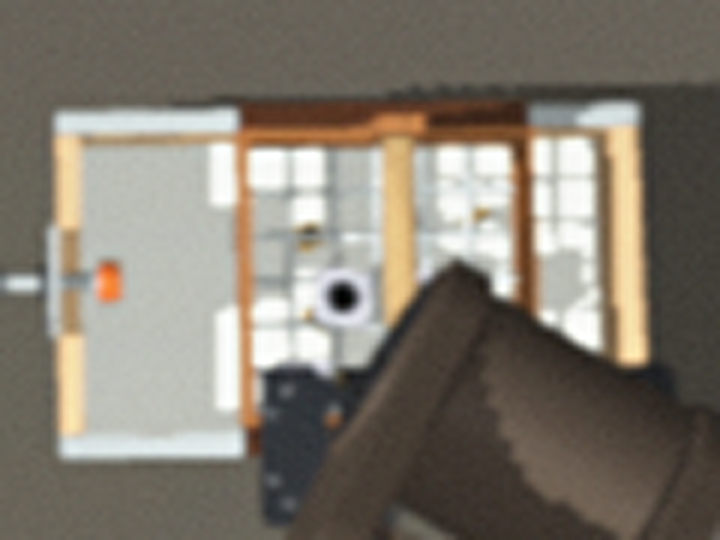

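Call:
{"method": "play_rows", "body": {
  "increments": [
    {"dx":0,"dy":20,"dz":-5,"rx":0,"ry":0,"rz":0},
    {"dx":-5,"dy":55,"dz":-10,"rx":0,"ry":0,"rz":0},
    {"dx":-5,"dy":95,"dz":-10,"rx":0,"ry":0,"rz":0},
    {"dx":-5,"dy":135,"dz":-10,"rx":0,"ry":0,"rz":0},
    {"dx":-5,"dy":175,"dz":-10,"rx":0,"ry":0,"rz":0},
    {"dx":-5,"dy":210,"dz":-10,"rx":0,"ry":0,"rz":0},
    {"dx":-5,"dy":225,"dz":-10,"rx":0,"ry":0,"rz":0},
    {"dx":-5,"dy":230,"dz":-10,"rx":0,"ry":0,"rz":0}
  ]
}}

```text
t: 20.58
eef_pos: [432.7, 39.4, 437.9]
tcp_rot: [-3.141, 0.001, 3.136]
ft_force: [0.1, 0.3, -0.3]
opening: 0.599
```

Run:
```python
from cell import env, viewer
from h import *
c=viewer.read_camera("top"); im=c["image"][185:250,285:360,::-1]
cv2.imwrite(f"pics/g13t.png",cv2.resize(im,None,fx=9,fy=9,interpolation=cv2.INTER_CUBIC))
acc=c["image"].astype(float)
for i in range(3): acc+=viewer.read_camera("top")["image"]
im=(acc/4)[185:250,285:360,::-1]
cv2.imwrite(f"pics/g13a.png",cv2.resize(im,None,fx=10,fy=9,interpolation=cv2.INTER_CUBIC))
s=env.state(); print(s["t"],s["eef_pos"])
```

```text
20.7833 [432.54625922  36.3120466  438.04613805][ WARN:0@18.967] global loadsave.cpp:1063 imwrite_ Unsupported depth image for selected encoder is fallbacked to CV_8U.
```

View pics/g13a.png

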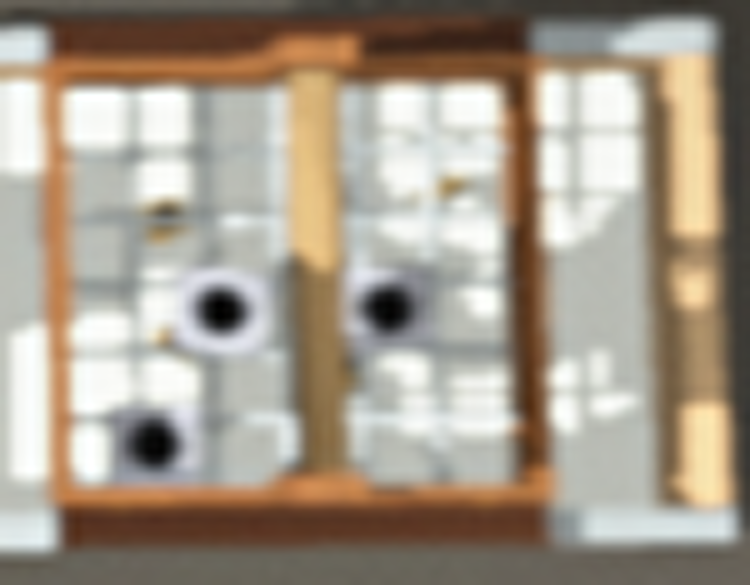

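Run:
```python
from cell import env, viewer
from h import *
c=viewer.read_camera("top"); s=viewer.read_camera("scene")
im=s["image"][160:235,155:260,::-1]
cv2.imwrite("pics/g14.png",cv2.resize(im,None,fx=7,fy=7,interpolation=cv2.INTER_CUBIC))
for q in [(163,220),(165,335),(450,185),(347,375)]:
    u,v=285+(q[0]+.5)/10-.5,185+(q[1]+.5)/9-.5
    for z in (10,53,57):
        p=ray(c,u,v,z); a=proj(s,p); print(q,z,p[:2].round(0),"scene crop",round((a[0]-155)*7),round((a[1]-160)*7))
```

```text
(163, 220) 10 [ 539. -157.] scene crop 436 379
(163, 220) 53 [ 536. -153.] scene crop 434 325
(163, 220) 57 [ 536. -153.] scene crop 434 320
(165, 335) 10 [ 495. -156.] scene crop 391 327
(165, 335) 53 [ 493. -153.] scene crop 390 274
(165, 335) 57 [ 493. -152.] scene crop 390 269
(450, 185) 10 [ 551. -257.] scene crop 293 484
(450, 185) 53 [ 548. -250.] scene crop 294 427
(450, 185) 57 [ 547. -250.] scene crop 294 422
(347, 375) 10 [ 478. -219.] scene crop 280 362
(347, 375) 53 [ 477. -213.] scene crop 281 308
(347, 375) 57 [ 477. -213.] scene crop 281 303
```

View pics/g14.png

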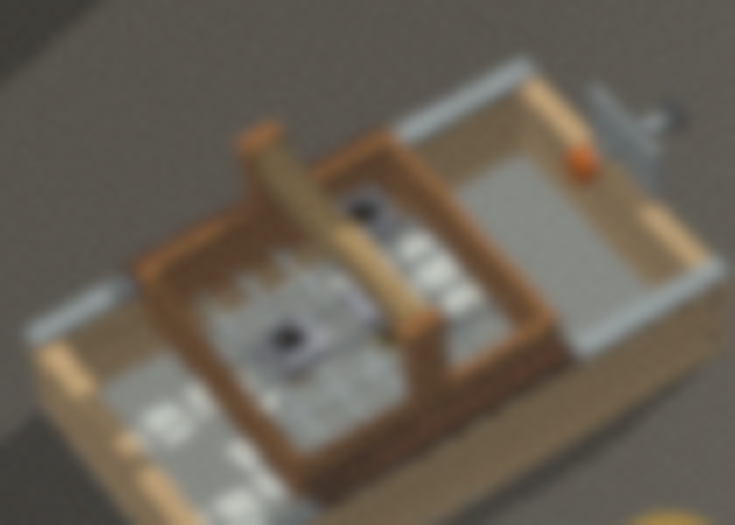

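Run:
```python
from cell import env, viewer
from h import *
acc=sum(viewer.read_camera("top")["image"].astype(np.float32) for i in range(3))/3
a=acc[200:228,290:325,::-1]; 
cv2.imwrite("pics/g15.png",np.clip(cv2.resize(a,None,fx=20,fy=20,interpolation=cv2.INTER_CUBIC),0,255).astype(np.uint8))
```

```text
(no output)
```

View pics/g15.png

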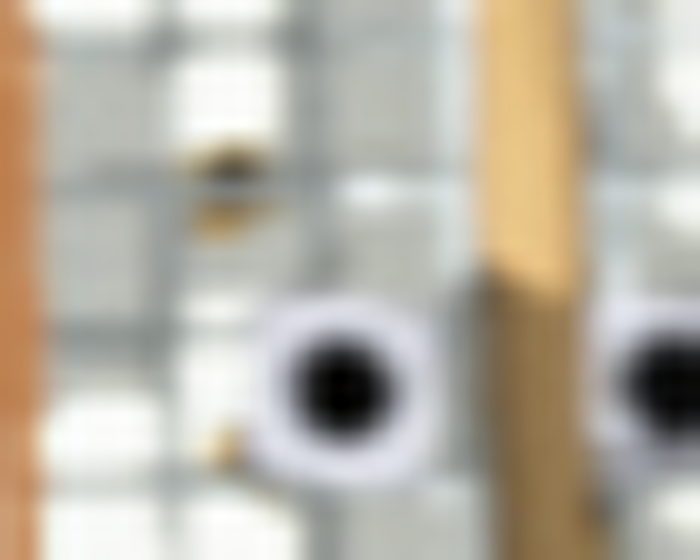

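All four small nuts show beneath the wires: each brass patch is crossed by a wire, and two views put one of them at floor height. The three large nuts are in the sieve. Next I re-grip it.

Run:
```python
from cell import env
from h import *
s=env.state(); print(s["t"],rel(s,[510.4,-194,400],3.1334))
```

```text
21.0333 (array([ -80.65, -229.19,   38.73]), array([-0.011,  0.017, -0.025]))
```

Call:
{"method": "play_rows", "body": {
  "increments": [
    {"dx":-7,"dy":-20,"dz":0,"rx":0,"ry":0,"rz":0},
    {"dx":-20,"dy":-57,"dz":5,"rx":0,"ry":0,"rz":0},
    {"dx":-33,"dy":-95,"dz":12,"rx":0,"ry":0,"rz":0},
    {"dx":-46,"dy":-132,"dz":20,"rx":0,"ry":0,"rz":0},
    {"dx":-60,"dy":-170,"dz":28,"rx":0,"ry":0,"rz":0},
    {"dx":-72,"dy":-205,"dz":35,"rx":0,"ry":0,"rz":0},
    {"dx":-79,"dy":-224,"dz":38,"rx":-0.01,"ry":0.02,"rz":-0.02},
    {"dx":-80.6,"dy":-229,"dz":38.7,"rx":-0.01,"ry":0.02,"rz":-0.02}
  ]
}}

```text
t: 21.7
eef_pos: [510.8, -197.4, 399.0]
tcp_rot: [3.142, -0.001, 3.129]
ft_force: [-1.3, 0.0, 0.1]
opening: 0.597
```

Call:
{"method": "play_rows", "body": {
  "increments": [
    {"dx":0,"dy":0,"dz":0,"rx":0,"ry":0,"rz":0},
    {"dx":0,"dy":0,"dz":0,"rx":0,"ry":0,"rz":0}
  ]
}}

```text
t: 21.87
eef_pos: [510.5, -197.4, 398.8]
tcp_rot: [3.141, -0.002, 3.128]
ft_force: [-0.4, 0.5, -0.0]
opening: 0.6
```

Run:
```python
from cell import env
from h import *
s=env.state(); print(s["t"],s["eef_pos"],rel(s,[510.4,-194,308.1],3.1334))
```

```text
21.8667 [ 510.51124091 -197.42246413  398.7676594 ] (array([1.000e-02, 3.390e+00, 9.067e+01]), array([ 0.004, -0.016, -0.048]))
```

Call:
{"method": "play_rows", "body": {
  "increments": [
    {"dx":0,"dy":2,"dz":5,"rx":0,"ry":-0.01,"rz":-0.02},
    {"dx":0,"dy":3.4,"dz":18,"rx":0,"ry":-0.01,"rz":-0.04},
    {"dx":0,"dy":3.4,"dz":36,"rx":0,"ry":-0.01,"rz":-0.05},
    {"dx":0,"dy":3.4,"dz":54,"rx":0,"ry":-0.01,"rz":-0.05},
    {"dx":0,"dy":3.4,"dz":70,"rx":0,"ry":-0.01,"rz":-0.05},
    {"dx":0,"dy":3.4,"dz":82,"rx":0,"ry":-0.01,"rz":-0.05},
    {"dx":0,"dy":3.4,"dz":89,"rx":0,"ry":-0.01,"rz":-0.05},
    {"dx":0,"dy":3.4,"dz":90.7,"rx":0,"ry":-0.01,"rz":-0.05}
  ]
}}

```text
t: 22.53
eef_pos: [510.2, -192.9, 307.3]
tcp_rot: [3.141, -0.002, 3.135]
ft_force: [0.4, 0.5, -0.2]
opening: 0.601
```

Call:
{"method": "play_rows", "body": {
  "increments": [
    {"dx":0,"dy":0,"dz":0,"rx":0,"ry":0,"rz":0},
    {"dx":0,"dy":0,"dz":0,"rx":0,"ry":0,"rz":0}
  ]
}}

```text
t: 22.7
eef_pos: [510.2, -192.4, 307.9]
tcp_rot: [3.141, -0.001, 3.135]
ft_force: [0.7, 0.1, 0.0]
opening: 0.602
```

Run:
```python
from cell import env
from h import *
s=env.state(); print(s["t"],s["eef_pos"],s["ft_force"],rel(s,[510.4,-194,308.1],3.1334))
```

```text
22.7 [ 510.22616816 -192.41407588  307.88335491] [0.71315761 0.09526783 0.02912611] (array([-0.18, -1.58, -0.22]), array([ 0.008, -0.011,  0.019]))
```

Call:
{"method": "play_rows", "body": {
  "increments": [
    {"dx":-0.2,"dy":-1,"dz":-0.2,"rx":0,"ry":-0.01,"rz":0.02},
    {"dx":-0.2,"dy":-1.6,"dz":-0.2,"rx":0,"ry":-0.01,"rz":0.02},
    {"dx":-0.2,"dy":-1.6,"dz":-0.2,"rx":0,"ry":-0.01,"rz":0.02},
    {"dx":-0.2,"dy":-1.6,"dz":-0.2,"rx":0,"ry":-0.01,"rz":0.02}
  ]
}}

```text
t: 23.03
eef_pos: [510.4, -194.1, 308.4]
tcp_rot: [3.141, 0.0, 3.133]
ft_force: [-0.1, -0.2, -0.7]
opening: 0.602
```

Call:
{"method": "play_rows", "body": {
  "increments": [
    {"dx":0,"dy":0,"dz":0,"rx":0,"ry":0,"rz":0},
    {"dx":0,"dy":0,"dz":0,"rx":0,"ry":0,"rz":0},
    {"dx":0,"dy":0,"dz":0,"rx":0,"ry":0,"rz":0},
    {"dx":0,"dy":0,"dz":0,"rx":0,"ry":0,"rz":0},
    {"dx":0,"dy":0,"dz":0,"rx":0,"ry":0,"rz":0},
    {"dx":0,"dy":0,"dz":0,"rx":0,"ry":0,"rz":0},
    {"dx":0,"dy":0,"dz":0,"rx":0,"ry":0,"rz":0},
    {"dx":0,"dy":0,"dz":0,"rx":0,"ry":0,"rz":0}
  ],
  "fingers": 0.02
}}

```text
t: 23.7
eef_pos: [510.4, -194.1, 308.4]
tcp_rot: [3.141, 0.0, 3.133]
ft_force: [0.1, -0.0, -0.2]
opening: 0.168
```

Run:
```python
from cell import env
from h import *
s=env.state(); print(s["t"],s["eef_pos"],s["ft_force"],s["moment"],s["opening"],rel(s,[510.4,-194,308.1],3.1334))
```

```text
23.7 [ 510.42578769 -194.11687746  308.3762192 ] [ 0.12140893 -0.04109523 -0.18666638] [-0.06313283  0.05336855 -0.03248504] 0.1681984789887306 (array([0.03, 0.12, 0.28]), array([ 0.005,  0.004, -0.001]))
```

Call:
{"method": "play_rows", "body": {
  "increments": [
    {"dx":0,"dy":2,"dz":0,"rx":0,"ry":0,"rz":0},
    {"dx":0,"dy":7,"dz":0,"rx":0,"ry":0,"rz":0},
    {"dx":0,"dy":14,"dz":0,"rx":0,"ry":0,"rz":0},
    {"dx":0,"dy":22,"dz":0,"rx":0,"ry":0,"rz":0},
    {"dx":0,"dy":30,"dz":0,"rx":0,"ry":0,"rz":0},
    {"dx":0,"dy":37,"dz":0,"rx":0,"ry":0,"rz":0},
    {"dx":0,"dy":42,"dz":0,"rx":0,"ry":0,"rz":0},
    {"dx":0,"dy":44,"dz":0,"rx":0,"ry":0,"rz":0}
  ]
}}

```text
t: 24.37
eef_pos: [510.7, -149.1, 308.4]
tcp_rot: [3.141, 0.0, 3.134]
ft_force: [-0.4, -3.2, -0.2]
opening: 0.17
```

Call:
{"method": "play_rows", "body": {
  "increments": [
    {"dx":0,"dy":1,"dz":0,"rx":0,"ry":0,"rz":0},
    {"dx":0,"dy":2,"dz":0,"rx":0,"ry":0,"rz":0},
    {"dx":0,"dy":3,"dz":0,"rx":0,"ry":0,"rz":0},
    {"dx":0,"dy":4,"dz":0,"rx":0,"ry":0,"rz":0},
    {"dx":0,"dy":5,"dz":0,"rx":0,"ry":0,"rz":0},
    {"dx":0,"dy":6,"dz":0,"rx":0,"ry":0,"rz":0}
  ]
}}

```text
t: 24.87
eef_pos: [510.8, -143.1, 308.4]
tcp_rot: [3.141, 0.0, 3.134]
ft_force: [-0.7, -3.7, -1.0]
opening: 0.168
```

Run:
```python
from cell import env
from h import *
s=env.state(); print(s["t"],s["eef_pos"],s["ft_force"],s["moment"],rel(s,[510.1,-127,308.2],3.1346))
```

```text
24.8667 [ 510.80466157 -143.14593787  308.4413095 ] [-0.71526963 -3.66147524 -1.03652773] [-0.64178424  0.00138687 -0.03065247] (array([ 0.83, 16.14,  0.25]), array([ 0.006,  0.002, -0.006]))
```

Call:
{"method": "play_rows", "body": {
  "increments": [
    {"dx":0,"dy":1,"dz":0.1,"rx":0,"ry":0,"rz":0},
    {"dx":0,"dy":2,"dz":0.1,"rx":0,"ry":0,"rz":0},
    {"dx":0,"dy":3,"dz":0.1,"rx":0,"ry":0,"rz":0},
    {"dx":0,"dy":4,"dz":0.1,"rx":0,"ry":0,"rz":0},
    {"dx":0,"dy":5,"dz":0.1,"rx":0,"ry":0,"rz":0},
    {"dx":0,"dy":5.5,"dz":0.1,"rx":0,"ry":0,"rz":0}
  ]
}}

```text
t: 25.37
eef_pos: [510.9, -137.5, 308.4]
tcp_rot: [3.141, 0.0, 3.134]
ft_force: [0.2, -4.4, 0.2]
opening: 0.168
```

Run:
```python
from cell import env, viewer
from h import *
acc=sum(viewer.read_camera("top")["image"].astype(np.float32) for i in range(2))/2
c=viewer.read_camera("top"); a=acc[195:235,255:295,::-1]
cv2.imwrite("pics/g16.png",np.clip(cv2.resize(a,None,fx=14,fy=14,interpolation=cv2.INTER_CUBIC),0,255).astype(np.uint8))
s=env.state(); print(s["t"],s["eef_pos"],s["ft_force"])
print("frame edge rim y+81 z93 ->",proj(c,(510,s["eef_pos"][1]+81,93)))
for v in (214,217,219): print(acc[v,262:285].astype(int).tolist())
```

```text
25.5167 [ 510.86413744 -137.51032951  308.35519617] [ 0.56684189 -1.69260153  1.53655328]
frame edge rim y+81 z93 -> (np.float64(272.63574995131296), np.float64(216.68519523782481))
[[178, 151, 118], [188, 179, 162], [193, 196, 190], [196, 194, 187], [204, 157, 137], [206, 116, 73], [197, 106, 61], [182, 123, 91], [151, 128, 114], [98, 98, 97], [57, 62, 67], [51, 57, 61], [54, 58, 63], [50, 55, 59], [53, 57, 63], [58, 59, 61], [85, 76, 71], [98, 85, 73], [90, 79, 67], [78, 66, 58], [68, 59, 51], [69, 61, 52], [67, 57, 48]]
[[152, 156, 153], [152, 159, 158], [162, 173, 173], [211, 201, 199], [249, 196, 170], [254, 165, 92], [252, 148, 61], [243, 144, 78], [190, 134, 106], [105, 97, 95], [53, 60, 64], [48, 52, 57], [51, 55, 60], [53, 56, 60], [52, 56, 61], [55, 57, 61], [76, 70, 65], [88, 77, 66], [88, 76, 63], [84, 72, 62], [80, 68, 58], [80, 68, 60], [81, 70, 60]]
[[182, 156, 120], [189, 181, 163], [194, 199, 191], [206, 198, 190], [235, 175, 147], [244, 145, 87], [243, 138, 75], [234, 146, 97], [182, 136, 116], [122, 117, 115], [100, 106, 110], [84, 88, 93], [62, 66, 71], [52, 57, 62], [56, 60, 63], [68, 66, 63], [92, 81, 71], [93, 79, 68], [92, 78, 68], [89, 78, 68], [90, 78, 66], [87, 76, 64], [88, 75, 64]]
```

View pics/g16.png

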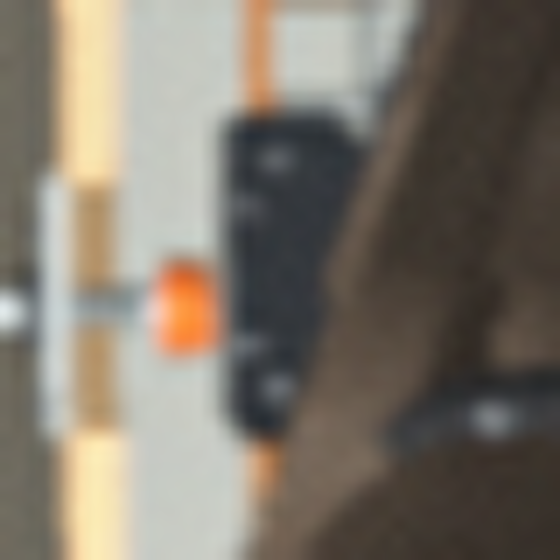

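Call:
{"method": "play_rows", "body": {
  "increments": [
    {"dx":0,"dy":1,"dz":0,"rx":0,"ry":0,"rz":0},
    {"dx":0,"dy":2,"dz":0,"rx":0,"ry":0,"rz":0},
    {"dx":0,"dy":3,"dz":0,"rx":0,"ry":0,"rz":0},
    {"dx":0,"dy":3,"dz":0,"rx":0,"ry":0,"rz":0}
  ]
}}

```text
t: 25.85
eef_pos: [510.9, -134.3, 308.4]
tcp_rot: [3.141, 0.0, 3.134]
ft_force: [0.7, -2.7, 0.9]
opening: 0.165
```

Call:
{"method": "play_rows", "body": {
  "increments": [
    {"dx":0,"dy":0.5,"dz":0,"rx":0,"ry":0,"rz":0},
    {"dx":0,"dy":1,"dz":0,"rx":0,"ry":0,"rz":0},
    {"dx":0,"dy":1.5,"dz":0,"rx":0,"ry":0,"rz":0}
  ]
}}

```text
t: 26.1
eef_pos: [510.9, -132.8, 308.4]
tcp_rot: [3.141, 0.0, 3.134]
ft_force: [-0.2, -3.8, 0.0]
opening: 0.169
```

Call:
{"method": "play_rows", "body": {
  "increments": [
    {"dx":0,"dy":0.5,"dz":0,"rx":0,"ry":0,"rz":0},
    {"dx":0,"dy":1,"dz":0,"rx":0,"ry":0,"rz":0},
    {"dx":0,"dy":1.3,"dz":0,"rx":0,"ry":0,"rz":0}
  ]
}}

```text
t: 26.35
eef_pos: [510.9, -131.4, 308.4]
tcp_rot: [3.141, 0.0, 3.134]
ft_force: [-0.6, -4.5, -0.1]
opening: 0.169
```

Call:
{"method": "play_rows", "body": {
  "increments": [
    {"dx":0,"dy":0.5,"dz":0,"rx":0,"ry":0,"rz":0},
    {"dx":0,"dy":1,"dz":0,"rx":0,"ry":0,"rz":0},
    {"dx":0,"dy":1,"dz":0,"rx":0,"ry":0,"rz":0}
  ]
}}

```text
t: 26.6
eef_pos: [510.9, -130.4, 308.4]
tcp_rot: [3.141, 0.0, 3.134]
ft_force: [-0.0, -4.2, 1.2]
opening: 0.168
```

Call:
{"method": "play_rows", "body": {
  "increments": [
    {"dx":0,"dy":0.5,"dz":0,"rx":0,"ry":0,"rz":0},
    {"dx":0,"dy":1,"dz":0,"rx":0,"ry":0,"rz":0},
    {"dx":0,"dy":1,"dz":0,"rx":0,"ry":0,"rz":0}
  ]
}}

```text
t: 26.85
eef_pos: [510.9, -129.3, 308.4]
tcp_rot: [3.141, 0.0, 3.134]
ft_force: [0.1, -3.5, -0.1]
opening: 0.169
```

Call:
{"method": "play_rows", "body": {
  "increments": [
    {"dx":0,"dy":0.5,"dz":0,"rx":0,"ry":0,"rz":0},
    {"dx":0,"dy":0.8,"dz":0,"rx":0,"ry":0,"rz":0},
    {"dx":0,"dy":0.8,"dz":0,"rx":0,"ry":0,"rz":0}
  ]
}}

```text
t: 27.1
eef_pos: [510.9, -128.4, 308.4]
tcp_rot: [3.141, 0.0, 3.134]
ft_force: [0.7, -3.0, 0.7]
opening: 0.165
```

Call:
{"method": "play_rows", "body": {
  "increments": [
    {"dx":0,"dy":0.5,"dz":0,"rx":0,"ry":0,"rz":0},
    {"dx":0,"dy":0.8,"dz":0,"rx":0,"ry":0,"rz":0},
    {"dx":0,"dy":0.8,"dz":0,"rx":0,"ry":0,"rz":0}
  ]
}}

```text
t: 27.35
eef_pos: [510.9, -127.8, 308.4]
tcp_rot: [3.141, 0.0, 3.134]
ft_force: [-0.7, -6.5, -0.3]
opening: 0.166
```

Call:
{"method": "play_rows", "body": {
  "increments": [
    {"dx":0,"dy":0.5,"dz":0,"rx":0,"ry":0,"rz":0},
    {"dx":0,"dy":0.8,"dz":0,"rx":0,"ry":0,"rz":0},
    {"dx":0,"dy":0.8,"dz":0,"rx":0,"ry":0,"rz":0}
  ]
}}

```text
t: 27.6
eef_pos: [511.0, -127.3, 308.4]
tcp_rot: [-3.141, 0.001, 3.135]
ft_force: [0.1, -8.8, -0.7]
opening: 0.165
```

Run:
```python
from cell import env
s=env.state(); print(s["t"],s["eef_pos"],s["ft_force"],s["moment"])
```

```text
27.6 [ 510.97381968 -127.34666834  308.42904283] [ 0.13218665 -8.75516644 -0.68227049] [-1.48601733  0.08909537  0.05066252]
```

Call:
{"method": "play_rows", "body": {
  "increments": [
    {"dx":0,"dy":0.4,"dz":0,"rx":0,"ry":0,"rz":0},
    {"dx":0,"dy":0.7,"dz":0,"rx":0,"ry":0,"rz":0},
    {"dx":0,"dy":0.7,"dz":0,"rx":0,"ry":0,"rz":0},
    {"dx":0,"dy":0.7,"dz":0,"rx":0,"ry":0,"rz":0}
  ]
}}

```text
t: 27.93
eef_pos: [511.0, -127.1, 308.5]
tcp_rot: [-3.14, 0.001, 3.135]
ft_force: [-0.1, -8.7, -0.7]
opening: 0.168
```

Run:
```python
from cell import env
s=env.state(); print(s["t"],s["eef_pos"],s["ft_force"],s["moment"])
```

```text
27.9333 [ 510.97998176 -127.05564616  308.49097591] [-0.06331774 -8.65124797 -0.65901132] [-1.5082971   0.19935446  0.05867876]
```

Call:
{"method": "play_rows", "body": {
  "increments": [
    {"dx":0,"dy":0.5,"dz":0.1,"rx":0,"ry":0,"rz":0},
    {"dx":0,"dy":0.9,"dz":0.1,"rx":0,"ry":0,"rz":0},
    {"dx":0,"dy":1.0,"dz":0.1,"rx":0,"ry":0,"rz":0},
    {"dx":0,"dy":1.0,"dz":0.1,"rx":0,"ry":0,"rz":0}
  ]
}}

```text
t: 28.27
eef_pos: [511.0, -126.6, 308.6]
tcp_rot: [-3.139, 0.001, 3.135]
ft_force: [-0.7, -10.2, 0.8]
opening: 0.17
```

Run:
```python
from cell import env
s=env.state(); print(s["t"],s["eef_pos"],s["tcp_rot"],s["ft_force"],s["moment"])
```

```text
28.2667 [ 511.00311186 -126.63435838  308.56333963] [-3.13900066e+00  1.05802445e-03  3.13513781e+00] [ -0.72534624 -10.22958278   0.78853862] [-1.74675716  0.28591402  0.11386095]
```

Call:
{"method": "play_rows", "body": {
  "increments": [
    {"dx":0,"dy":0,"dz":0,"rx":0,"ry":0,"rz":0},
    {"dx":0,"dy":0,"dz":0,"rx":0,"ry":0,"rz":0},
    {"dx":0,"dy":0,"dz":0,"rx":0,"ry":0,"rz":0},
    {"dx":0,"dy":0,"dz":0,"rx":0,"ry":0,"rz":0},
    {"dx":0,"dy":0,"dz":0,"rx":0,"ry":0,"rz":0},
    {"dx":0,"dy":0,"dz":0,"rx":0,"ry":0,"rz":0}
  ],
  "fingers": 0.6
}}

```text
t: 28.77
eef_pos: [511.0, -126.5, 308.5]
tcp_rot: [-3.139, 0.001, 3.135]
ft_force: [0.6, -1.1, -0.2]
opening: 0.532
```

Call:
{"method": "play_rows", "body": {
  "increments": [
    {"dx":0,"dy":0,"dz":-5,"rx":0,"ry":0,"rz":0},
    {"dx":0,"dy":0,"dz":-20,"rx":0,"ry":0,"rz":0},
    {"dx":0,"dy":0,"dz":-45,"rx":0,"ry":0,"rz":0},
    {"dx":0,"dy":0,"dz":-75,"rx":0,"ry":0,"rz":0},
    {"dx":20,"dy":0,"dz":-105,"rx":0,"ry":0,"rz":0},
    {"dx":50,"dy":10,"dz":-120,"rx":0,"ry":0,"rz":0},
    {"dx":75,"dy":30,"dz":-125,"rx":0,"ry":0,"rz":0},
    {"dx":80,"dy":60,"dz":-125,"rx":0,"ry":0,"rz":0}
  ]
}}

```text
t: 29.43
eef_pos: [428.4, -65.8, 435.0]
tcp_rot: [-3.138, 0.003, 3.133]
ft_force: [1.5, 0.7, 0.2]
opening: 0.6
```

Call:
{"method": "play_rows", "body": {
  "increments": [
    {"dx":0,"dy":35,"dz":0,"rx":0,"ry":0,"rz":0},
    {"dx":0,"dy":72,"dz":0,"rx":0,"ry":0,"rz":0},
    {"dx":0,"dy":110,"dz":0,"rx":0,"ry":0,"rz":0},
    {"dx":0,"dy":145,"dz":0,"rx":0,"ry":0,"rz":0},
    {"dx":0,"dy":175,"dz":0,"rx":0,"ry":0,"rz":0},
    {"dx":0,"dy":195,"dz":0,"rx":0,"ry":0,"rz":0},
    {"dx":0,"dy":200,"dz":0,"rx":0,"ry":0,"rz":0}
  ]
}}

```text
t: 30.02
eef_pos: [429.7, 136.6, 434.7]
tcp_rot: [-3.139, 0.003, 3.136]
ft_force: [0.7, -0.2, -0.4]
opening: 0.601
```

Run:
```python
from cell import env, viewer
from h import *
acc=sum(viewer.read_camera("top")["image"].astype(np.float32) for i in range(3))/3
a=acc[185:250,255:355,::-1]
cv2.imwrite("pics/g17.png",np.clip(cv2.resize(a,None,fx=8,fy=8,interpolation=cv2.INTER_CUBIC),0,255).astype(np.uint8))
c=viewer.read_camera("scene"); cv2.imwrite("pics/g17s.png",cv2.resize(c["image"][:,:,::-1],None,fx=1.5,fy=1.5))
s=env.state(); print(s["t"],s["eef_pos"],s["ft_force"],s["opening"],s["qvel"].round(3))
```

```text
30.2167 [430.11526985 133.58782675 434.45523005] [ 0.50683687 -0.08819171 -1.02835309] 0.602632250066165 [-0.017 -0.    -0.     0.002  0.001  0.002]
```

View pics/g17.png

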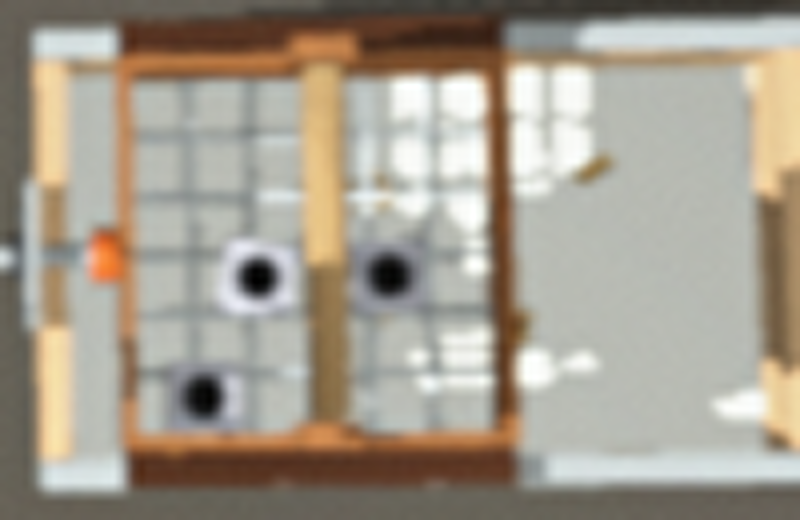

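View pics/g17s.png

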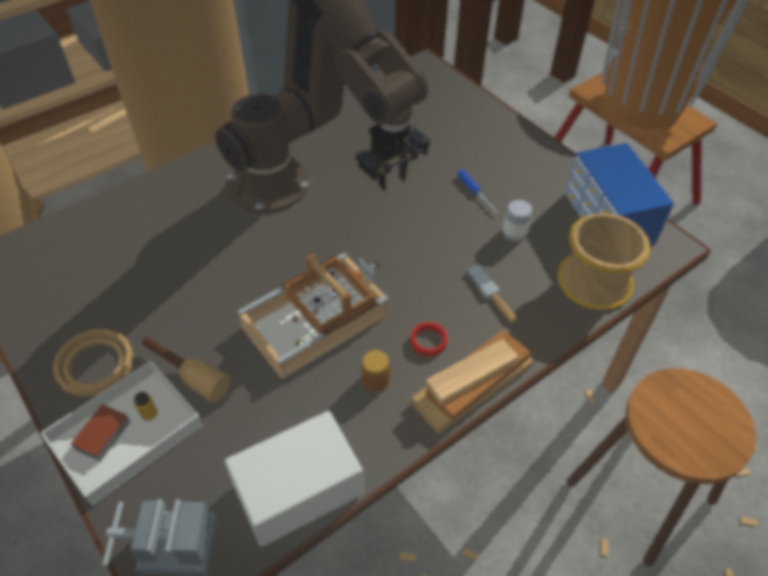

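Run:
```python
from cell import env
print(env.job_done())
```

```text
the job is handed in; nothing more can be done
None
```

The job is done and was handed in at about 30 s of the 67 s allowed. All four small nuts are in the box, the three large nuts are in the sieve, and the sieve stands against the bumper.

- **Carry and shake:** I lifted the sieve by its handle, carried it level over the stop and set it on the runners with about 5–7 N on the box. I then shook it about ±20 mm along them at 3 swings a second. During and just after shaking, the tool's tilt and sideways position drifted by up to 0.004 rad and 1.2 mm. I corrected both.
- **Nut check:** I let go, moved the arm aside and looked. I then re-gripped the sieve and slid it to the bumper.
- **Home push:** The bumper touched with the sieve's centre at about +46 mm in the box's y. I pushed to about 10 N at the wrist, of which about 3–4 N was rubbing, then let go and moved clear.

**Last checks:**
- The frame edge is at the orange tip and the three large nuts are inside.
- Three small nuts are visible on the box floor, and they did not move when the sieve slid 66 mm.
- The fourth small nut was hidden under a large nut in the last picture. An earlier picture had placed it at box-floor height.
- The scene view shows the tape, jar, screwdriver, brush, mallet and can in their places.
- No check failed or disagreed. I did not check the force on the box during fast shaking beyond the readings at the end of each move.

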